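Pulse a counter spice mill: funnel aside, bayonet lid on, held half way to the lock

ROBOT

A 7-joint arm with a two-finger parallel gripper is mounted at the origin on the work surface; the furniture and walls round the work are solid. World frame = base frame: x ahead of the robot, y to its left, z up, the work surface at z = 0. Lengths are in m, angles in rad, forces in N, time in s.
With the tool pointing down it reaches from about 0.35 to 0.9 m from the base axis. Payload 8.1 kg.
Tool frame: the origin (TCP) lies between the finger pads; the fingertips stand 25 mm ahead of it and the grasp point (between the pads) lies 6 mm ahead of it; z points along the fingers, x is the direction in which the jaws open and shut, and the axes are right-handed (so a half turn about z gives the same grasp; the last joint's range is limited). The gripper opens to 85 mm and grips with 20 to 120 N. Pads are 22 mm wide; open, the fingers measure 114 mm over their backs; the gripper's body (76 mm by 85 mm) begins 54 mm behind the grasp point. The pads swing forward as they close: fully open they stand 13 mm farther back than shut.
Start: joints at [1.177, 0.434, 0.025, 1.573, -0.012, 1.134, -0.075], TCP at [0.179, -0.599, 0.23] pointing down, gripper open.
Joint ranges: [-2.62, 2.62], [-0.44, 2.09], [-1.27, 1.32], [0.08, 2.57], [-1.32, 4.46], [0.12, 2], [-2.74, 2.74]. Speed limits (rad/s): [2.22, 2.22, 3.01, 3.01, 3.14, 3.14, 3.14].

INTERFACE

Orientations are given as [roll, pitch, yaw] about the fixed x, y, z axes, in that order (R = Rz(yaw) Ry(pitch) Rx(roll)).
In Python, from plant import robot, optics, spotter gives the robot as it stands.
- The arm moves only by the tool arm_command, never from a script. Its argument "steps" is a list of rows, each an object of numbers: "grip": the gripper's target within -1 to 1 (fully open at 1, half-way at 0, shut at -1); "dx", "dy", "dz": the shift along the tool's x, y, z in cm; "wx", "wy", "wz": the turn, a rotation vector about the tool's x, y, z in degrees. In form: [{"grip": .., "dx": .., "dy": .., "dz": .., "wx": .., "wy": .., "wz": ..}, ...]. A call has 1 to 20 rows; each row is the pose to reach, as a shift and turn from the pose commanded when the call began, along the tool's axes at that moment; what a row does not reach only later rows make up. A row lasts 1/12 s, in which the tool goes at most 41.7 mm and 7.16 degrees, less where a joint would pass 70% of its speed; a pose out of reach is approached as far as the arm can. A call with a gripper value outside its range is refused whole. The fingers move at their own pace and stop on an object; the grip force is fixed at half the most. Time passes only in rows, so rows that repeat a pose let the fingers close. It gives the time, the measured TCP pose, the force and the opening at its end, in the units of the state.
- robot.sense(): the state, without advancing time (a new reading comes with each control period).
- optics.grab_frame(name): name is "scene" or "top"; returns the picture (480x640x3 uint8, red, green, blue); there is no depth.
- optics.get_calibration(name): a dict with "fx", "fy", "cx", "cy" (pixels), "rvec" (rotation vector, rad) and "tvec" (3), from world to camera coordinates, as OpenCV has them. Camera axes: x right, y down, z forward; pixel columns grow to the right and rows downward; lengths in m; the calibration is good to about 2 mm. A picture is of the moment at which its call begins. get_calibration takes no time and is no camera call.
- robot.sign_off(): hands the job in, once; it reports no verdict.
Trained networks look in the newest picture that a camera, given by its name, has taken for a name from the list of things; names that differ only in an ending like _2 or _b are one class to them, and where a whole thing is asked for, a point or a joint stands for the part that bears it (a point fixed in the world has none). Each returns a list of dicts, best first, with "confidence" (0 to 1); they miss things now and then, are a little off and sometimes report something else, mostly with a low value. They report only what shows in the picture. A call takes as long as a camera call. They do not tell look-alikes from the thing itself.
- spotter.regions_of(camera, target): "pixels" (480x640 bool, what is visible of it) and "rect" ([left, top, right, bottom] in pixels, round what is visible of it).
The state is a dict: "time_s": time; "joint_positions": joint angles; "dq": joint speeds; "joint_torque": joint torques, N m; "ee_pos": TCP position; "orientation": TCP orientation; "ft_force": force on the tool from outside, world axes, zero at the start; "moment": the same for the moment, N m; "grip_width": finger opening in m.
Only numpy, scipy, OpenCV 4.12 (cv2) and the standard library are available. Lean on these libraries where they do the work, as an engineer would, in place of code of your own. Each camera call takes 0.05 s, during which the arm holds its last target.

TASK

The spice mill on the display table has just been filled for a demonstration. Swing its filling funnel aside, about a quarter turn clear of the bowl, then drop the black bayonet lid fully home with its bar in line with the white dots and twist it clockwise against the spring to the amber marks, half way to the red dots. That is the pulse position: do not let the lid click into its lock at the red, and do not let it spring back - finish while you are still gripping the lid there. Leave the things standing round the mill alone.

Things in the scene. Friction and masses are not known exactly. Their poses are not given: they have to be found in the camera images.
- mill: Spice mill fixed to the table, yaw varies; origin on its axis at the table, z up. Cream round housing with a grey rim, 122 mm across at the foot, 112 mm at the rim, 100 mm tall. A dark base plate, 12 mm thick, joins it to the funnel post (18 mm thick) at x = y = +99.5 mm. Rim marks, on both sides: white dots on the +x and -x lines, amber bars 40 and red dots 80 degrees clockwise of them seen from above.
- mill_mouth (a point): Centre of the mill's mouth, level with its rim, axes as mill. Steel bayonet collar: bore 68 mm, 8 mm thick, free space under it 88 mm across and 20 mm deep; two entry gaps through it, 88 mm across and about 36 degrees wide, lie on the +x and -x lines at the white dots. Lugs dropped through the gaps pass under the collar when turned clockwise.
- lid_center (a point): Centre of the loose black lid (0.13 kg, 52 mm tall, standing upright), half-way up. Steel plug 62 mm across, 16 mm tall, foot chamfered 2 mm; on it a black disc 86 mm across, 8 mm thick; on that a light wooden grip bar, 50 mm along x, 16 mm along y, from 2 mm below to 26 mm above this point. White pointer lines on the disc prolong the bar. Seated with the disc on the rim, this point is 10 mm above mill_mouth.
- lid_lug (a point): Middle of one of the lid's two opposite lugs, at the foot of the plug, at lid x = +35 mm, 3 mm above the lid's underside. Lugs: 12 mm wide, 6 mm tall, 81 mm over both tips, along the bar (x). Either way round fits. With the lid's x along the mill's x or -x (within 6 degrees, and 2.5 mm sideways) they drop through the gaps; the underside then goes 16 mm below the rim.
- run_ring (a joint): Sprung ring in the mill, pushed round by the lid's lugs; rad, clockwise from above. 0 until the lid has turned about 10.5 degrees from the white dots, then follows it: 0.51 at amber. The spring always turns the lid back (0.05 N m at 0, 0.11 at amber). From about 1.0 the lugs ride on sprung plungers, near 1.1 they click past and the lid is locked.
- funnel (a joint): Swing arm of the filling funnel; rad, 0 = funnel straight over the bowl (it starts at 0 to 0.25), grows as it swings clockwise seen from above, to the robot's left; a quarter turn is 1.57, end stop 1.75. Light friction hinge (about 0.04 N m), stays where it is left.
- funnel_hinge (a point): On the upright hinge axis of the funnel arm, at the top of the post, 152 mm above the table. The steel funnel on the arm, 141 mm from the axis, is 70 mm across; its rim is 170 mm and its spout 120 mm above the table.
- funnel_knob (a point): Centre of the upright light wooden knob at the free end of the funnel arm: round, 15 to 19 mm thick, 40 mm tall (20 mm above and below this point), 208 mm from the hinge axis, 182 mm above the table. The arm under it is a flat bar 14 mm wide, 8 mm thick.
- glass_candle: Bystander: a clear glass with a green candle, 76 mm across, 90 mm tall; origin at the centre of its foot.
- pink_soap: Bystander: a pink soap bar, 60 x 85 x 28 mm; origin at the centre of its underside.
- red_candle: Bystander: a red and white candle in a footed glass, 84 mm across, 123 mm tall; origin at the centre of its foot.
Not all that is in view belongs to the job. Of the things that look like the part that bears lid_center, the largest one is meant.

How it is judged:
By the outcome, as a careful person would: the job done as asked, in the order asked, and still so for the second after the job is handed in, while the arm keeps its last pose, push and grip.
It also fails if it takes over 59 s, if anything falls off the work surface, if the arm or the gripper's body presses on something with over 40 N, if the wrist force passes 120 N, or if a joint passes its speed limit or range.

## Working session

There is one attempt and no reset: what is moved stays moved. The work goes in short steps, Python scripts to look and compute and a tool call to move; the robot and the scene stay as the last step left them, time stands still between calls to the robot, and variables do not carry over. Pictures are saved under pics/ and viewed, and the job is handed in when it is done.

Besides the shell and the picture viewer there is one more tool, called after "Request:" as name([rows], argument=value, ...), one row to a line, values as JSON. arm_command: Moves the arm, as the interface text tells. Its arguments: {"type":"object","properties":{"steps":{"type":"array"}},"required":["steps"]}

```bash
mkdir -p pics; ls; cat > h.py <<'E'
import numpy as np, cv2
from plant import robot, optics, spotter
from scipy.spatial.transform import Rotation as R
def cal(n):
    c=optics.get_calibration(n)
    K=np.array([[c['fx'],0,c['cx']],[0,c['fy'],c['cy']],[0,0,1]],float)
    return K,np.array(c['rvec'],float).ravel(),np.array(c['tvec'],float).ravel()
def proj(n,P):
    K,r,t=cal(n); return cv2.projectPoints(np.array(P,float).reshape(-1,3),r,t,K,None)[0].reshape(-1,2)
def back(n,uv,z):
    K,r,t=cal(n); Rm=cv2.Rodrigues(r)[0]; C=-Rm.T@t
    uv=np.array(uv,float).reshape(-1,2)
    d=(Rm.T@np.linalg.inv(K)@np.c_[uv,np.ones(len(uv))].T).T
    return C+d*((z-C[2])/d[:,2])[:,None]
def save(n,name):
    im=optics.grab_frame(n); cv2.imwrite(f'pics/{name}.png',im[:,:,::-1]); return im
E
python3 - <<'E'
from h import *
for n in('scene','top'):
    save(n,n+'0'); K,r,t=cal(n); print(n,K.tolist(),(-cv2.Rodrigues(r)[0].T@t).round(3))
    for T in ['mill','lid_center','funnel','funnel_knob','glass_candle','pink_soap','red_candle']:
        for o in spotter.regions_of(n,T)[:4]: print(n,T,round(o['confidence'],2),o['rect'],o['pixels'].sum())
s=robot.sense(); print(s)
E
```

```text
pics
scene [[463.5494302416608, 0.0, 319.36569996043653], [0.0, 463.5494302416608, 238.48590561842877], [0.0, 0.0, 1.0]] [-0.011  0.523  0.818]
scene mill 0.7 [215.3, 232.0, 325.5, 314.9] 5484
scene mill 0.38 [180.4, 324.6, 231.9, 386.9] 2149
scene lid_center 0.71 [376.3, 220.2, 409.0, 245.2] 520
scene lid_center 0.7 [339.0, 242.3, 359.7, 256.4] 277
scene lid_center 0.64 [395.4, 201.1, 416.2, 215.8] 235
scene funnel 0.86 [214.8, 231.7, 327.9, 267.4] 1414
scene funnel_knob 0.9 [216.7, 228.9, 328.3, 267.4] 1393
scene glass_candle 0.6 [306.9, 189.6, 333.1, 234.7] 1048
scene pink_soap 0.59 [372.0, 261.5, 400.3, 294.1] 571
scene red_candle 0.92 [183.9, 327.4, 230.6, 386.9] 2088
scene red_candle 0.38 [214.3, 230.0, 325.1, 264.8] 1470
top [[591.3222362830352, 0.0, 318.34142106840085], [0.0, 591.3222362830352, 229.78602502547767], [0.0, 0.0, 1.0]] [ 0.373 -0.08   1.343]
top mill 0.64 [223.8, 175.7, 318.9, 269.1] 3814
top lid_center 0.87 [467.7, 234.7, 494.9, 259.7] 510
top lid_center 0.81 [408.5, 246.2, 449.1, 281.5] 1125
top funnel 0.95 [225.1, 175.5, 303.4, 263.9] 1374
top funnel_knob 0.92
[... 184 characters left out ...]
273.7] 1289
{'time_s': 0.8, 'joint_positions': array([ 1.17741405,  0.43446008,  0.02499118,  1.57324195, -0.01160245,
        1.1340306 , -0.07507768]), 'dq': array([-0.00068476, -0.00028151,  0.00040195,  0.00049613, -0.00097789,
        0.00034804,  0.00074594]), 'joint_torque': array([ 9.54167699e-04, -6.70223308e+01,  1.02415781e+00, -3.16555989e+01,
        1.54886674e-02,  2.33087172e-03,  3.79787491e-05]), 'ee_pos': array([ 0.17916046, -0.59875027,  0.2303313 ]), 'orientation': array([ 3.14158789e+00, -5.45231523e-06, -1.28007008e+00]), 'ft_force': array([ 0.35146193,  0.65891229, -0.1275323 ]), 'moment': array([0.0205979 , 0.0237535 , 0.01194238]), 'grip_width': 0.08530064632253555}
```

View pics/scene0.png

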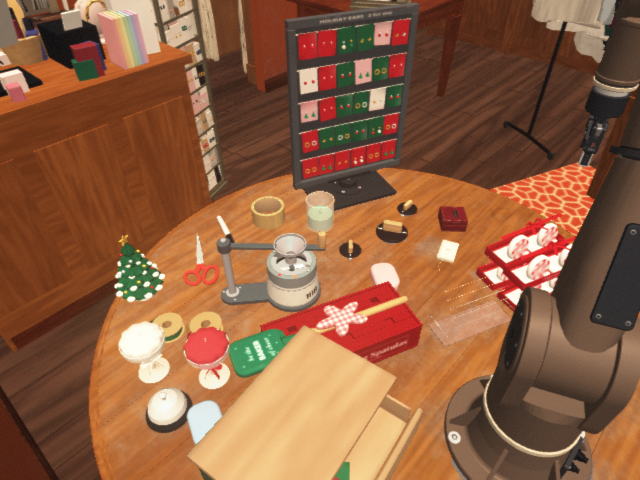

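View pics/top0.png

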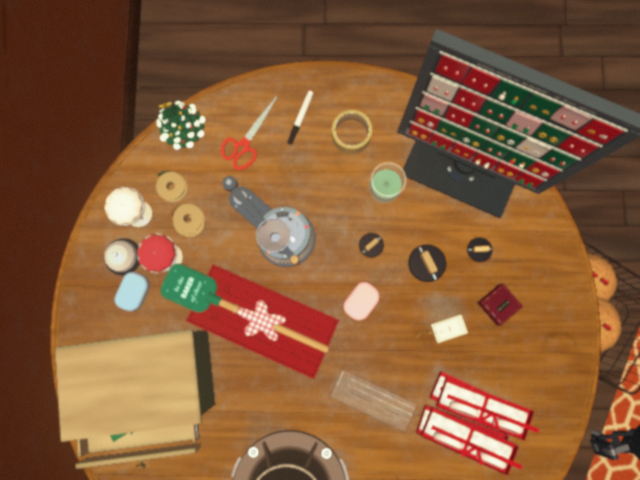

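```bash
python3 - <<'E'
import cv2,numpy as np
a=cv2.imread('pics/top0.png')[165:290,215:515]
cv2.imwrite('pics/topz.png',cv2.resize(a[:,:130],None,fx=4.6,fy=4.6,interpolation=cv2.INTER_CUBIC))
cv2.imwrite('pics/topz2.png',cv2.resize(a[50:,130:],None,fx=4.6,fy=4.6,interpolation=cv2.INTER_CUBIC))
b=cv2.imread('pics/scene0.png')[190:315,210:425]
cv2.imwrite('pics/scz.png',cv2.resize(b,None,fx=3.7,fy=3.7,interpolation=cv2.INTER_CUBIC))
E
```

```text
(no output)
```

View pics/topz.png

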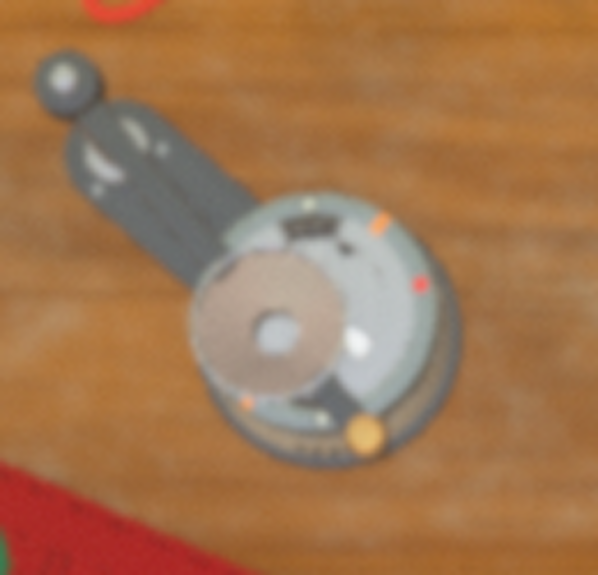

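View pics/topz2.png

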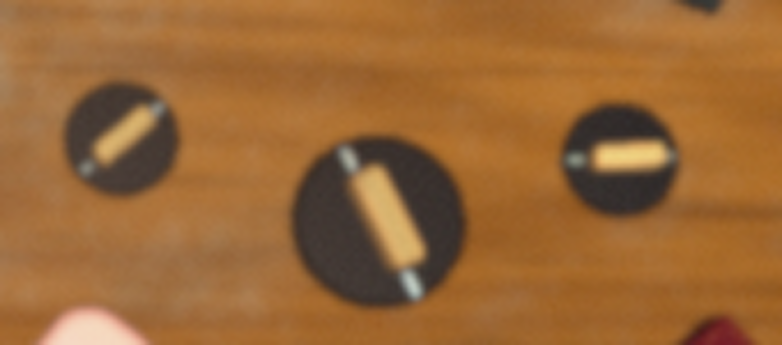

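View pics/scz.png

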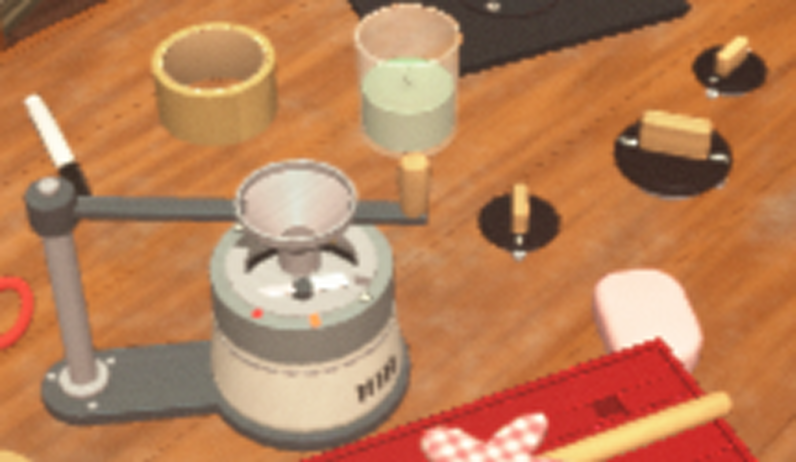

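```bash
python3 - <<'E'
from h import *
def z2(p): return np.array(p)/4.6+np.array([215,165])-0.4
def z3(p): return np.array(p)/3.7+np.array([210,190])-0.4
W=back('top',[z2((308,203)),z2((320,418))],.1); A=back('top',[z2((381,222)),z2((247,403))],.1); Rd=back('top',[z2((421,284))],.1)
print('white',W,'amber',A,'red',Rd)
c=(W.mean(0)+A.mean(0))/2; print('c',W.mean(0),A.mean(0),'rad',np.linalg.norm(W-c,axis=1),np.linalg.norm(A-c,axis=1),np.linalg.norm(Rd-c,axis=1))
for n,p in(('W',W),('A',A),('R',Rd)): print(n,np.degrees(np.arctan2(*(p-c)[:,[1,0]].T)))
# scene: red, amber, white
S=back('scene',[z3((257,313)),z3((315,321)),z3((365,297))],.1); print('scene r,a,w',S, np.linalg.norm(S-c,axis=1),np.degrees(np.arctan2(*(S-c)[:,[1,0]].T)))
H=back('top',[z2((67,83))],.16);print('hinge',H, back('scene',[z3((49,195))],.165))
k=back('top',[z2((366,434))],.202);print('knobtop',k,back('scene',[z3((415,163))],.202), np.linalg.norm(k-H))
d=H-c; print('mill yaw from post',np.degrees(np.arctan2(d[0,1],d[0,0]))-45,np.linalg.norm(d))
im=cv2.imread('pics/top0.png')
# lid disc
def z4(p): return np.array(p)/4.6+np.array([345,215])-0.4
print('disc',back('top',[z4((380,221))],.024)); P=back('top',[z4((347,158)),z4((412,284))],.024); print(P,P.mean(0)); d=P[1]-P[0]; print(np.degrees(np.arctan2(d[1],d[0])))
B=back('top',[z4((372,168)),z4((408,262))],.052);d=B[1]-B[0];print('bar',B.mean(0),np.degrees(np.arctan2(d[1],d[0])))
Sc=back('scene',[z3((628,141)),z3((724,158))],.024); d=Sc[1]-Sc[0];print('scene ptr',Sc.mean(0),np.degrees(np.arctan2(d[1],d[0])))
# detailed by masks
hsv=cv2.cvtColor(im,cv2.COLOR_BGR2HSV)
m=((hsv[...,2]<75)).astype(np.uint8); m[:]=m*0+m
sub=np.zeros_like(m); sub[240:290,400:455]=m[240:290,400:455]
cs,_=cv2.findContours(cv2.morphologyEx(sub,cv2.MORPH_CLOSE,np.ones((9,9))),cv2.RETR_EXTERNAL,cv2.CHAIN_APPROX_NONE)
c0=max(cs,key=cv2.contourArea); e=cv2.fitEllipse(c0); print(e, back('top',[e[0]],.024))
E
```

```text
white [[0.59506857 0.01941622 0.1       ]
 [0.49489133 0.01194055 0.1       ]] amber [[ 0.586399   -0.01464952  0.1       ]
 [ 0.50150039  0.04566421  0.1       ]] red [[ 0.55749125 -0.03360596  0.1       ]]
c [0.54497995 0.01567838 0.1       ] [0.54394969 0.01550734 0.1       ] rad [0.05074798 0.04970785] [0.05170181 0.05244262] [0.05089413]
W [   4.32076038 -175.78635871]
A [-35.79865603 145.01133989]
R [-75.17003036]
scene r,a,w [[0.53263815 0.06657857 0.1       ]
 [0.5030545  0.04822811 0.1       ]
 [0.49526584 0.01433057 0.1       ]] [0.0523394  0.05272451 0.04921517] [ 103.05940916  141.75855134 -178.53028842]
hinge [[0.6377551  0.12314151 0.16      ]] [[0.63999594 0.12343841 0.165     ]]
knobtop [[ 0.47834143 -0.01510839  0.202     ]] [[ 0.47516332 -0.00740767  0.202     ]] 0.21515052653541616
mill yaw from post 4.060846976563923 0.15449849759030926
disc [[ 0.48923799 -0.30198687  0.024     ]]
[[ 0.51980063 -0.28644306  0.024     ]
 [ 0.45888035 -0.31694229  0.024     ]] [ 0.48934049 -0.30169268  0.024     ]
-153.40554644690943
bar [ 0.4897347  -0.30202738  0.052     ] -159.86671807486294
scene ptr [ 0.48808868 -0.29830171  0.024     ] -153.3268286219248
((426.9422607421875, 262.9273986816406), (33.899200439453125, 35.15256118774414), 95.14519500732422) [[ 0.48859785 -0.30138481  0.024     ]]
```

```bash
python3 - <<'E'
from h import *
print('stand base top cam',back('top',[(410,140),(405,180),(500,215),(515,185)],.01).round(3))
print('stand base scene',back('scene',[(335,207),(396,187),(365,172)],.01).round(3))
print('glass',back('top',[(388,182)],.09).round(3)); print('red',back('top',[(157,253)],.12).round(3),'soap',back('top',[(361,301)],.028).round(3))
print('cream',back('top',[(125,207)],.12).round(3),'bell',back('top',[(121,255)],.06).round(3),'box far edge',back('top',[(195,335),(213,405)],.15).round(3))
# joint triangulation of points with z unknown
def tri(a,b):
    P=[]
    for n in('top','scene'):
        K,r,t=cal(n); P.append(K@np.c_[cv2.Rodrigues(r)[0],t])
    X=cv2.triangulatePoints(P[0],P[1],np.array(a,float).reshape(2,1),np.array(b,float).reshape(2,1))[:,0]; return X[:3]/X[3]
z2=lambda p:np.array(p)/4.6+np.array([215,165])-0.4
z3=lambda p:np.array(p)/3.7+np.array([210,190])-0.4
print('knob top',tri(z2((366,434)),z3((415,163)))); print('hinge cap',tri(z2((67,83)),z3((49,195))))
print('amber',tri(z2((247,403)),z3((315,321))),'white',tri(z2((320,418)),z3((365,297))))
print('lid ptrs',tri(np.array((347,158))/4.6+[344.6,214.6],z3((628,141))),tri(np.array((347,158))/4.6+[344.6,214.6],z3((724,158))),tri(np.array((412,284))/4.6+[344.6,214.6],z3((724,158))),tri(np.array((412,284))/4.6+[344.6,214.6],z3((628,141))))
# stand panel top corners
print('panel',tri((437,32),(415,5)),tri((636,125),(287,20)),tri((437,32),(287,20)))
E
```

```text
stand base top cam [[ 0.776 -0.269  0.01 ]
 [ 0.681 -0.256  0.01 ]
 [ 0.601 -0.471  0.01 ]
 [ 0.671 -0.508  0.01 ]]
stand base scene [[ 0.679 -0.285  0.01 ]
 [ 0.608 -0.485  0.01 ]
 [ 0.729 -0.487  0.01 ]]
glass [[ 0.657 -0.209  0.09 ]]
red [[0.496 0.276 0.12 ]] soap [[ 0.403 -0.154  0.028]]
cream [[0.593 0.349 0.12 ]] bell [[0.497 0.372 0.06 ]] box far edge [[0.329 0.183 0.15 ]
 [0.194 0.142 0.15 ]]
knob top [ 0.47964278 -0.01421292  0.19487848]
hinge cap [0.63734409 0.1229905  0.16582588]
amber [0.50247086 0.04646823 0.09870475] white [0.49559789 0.01248552 0.09819466]
lid ptrs [ 0.52063461 -0.28670126  0.02055129] [ 0.49743979 -0.29962185  0.01978913] [ 0.45913    -0.31755312  0.02052267] [ 0.48015983 -0.30101303  0.03237692]
panel [ 0.65418042 -0.26047286  0.61989168] [ 0.73938262 -0.45104166  0.51002582] [ 0.79539076 -0.24130624  0.50185466]
```

```bash
cat >> h.py <<'E'
def rel(targets):
    """targets: list of (x,y,z,yawdeg) tool-down; prints rows rel. to current pose"""
    s=robot.sense(); p=s['ee_pos']; M=R.from_euler('xyz',s['orientation']).as_matrix()
    print('t',round(s['time_s'],2),'pos',p.round(4),'rpy',np.degrees(s['orientation']).round(2),'w',round(s['grip_width'],4),'F',s['ft_force'].round(1),'M',s['moment'].round(2),'q',s['joint_positions'].round(2))
    for x,y,z,yaw in targets:
        d=M.T@(np.array([x,y,z])-p)*100
        w=R.from_matrix(M.T@R.from_euler('xyz',[np.pi,0,np.radians(yaw)]).as_matrix()).as_rotvec(degrees=True)
        print('d',d.round(2),'w',w.round(2))
E
python3 - <<'E'
from h import *
rel([(.179,-.599,.30,-73.3),(.479,-.0123,.30,-49.5),(.479,-.0123,.196,-49.5)])
E
```

```text
t 0.8 pos [ 0.1792 -0.5988  0.2303] rpy [180.    -0.   -73.34] w 0.0853 F [ 0.4  0.7 -0.1] M [0.02 0.02 0.01] q [ 1.18  0.43  0.02  1.57 -0.01  1.13 -0.08]
d [ 0.02  0.02 -6.97] w [ 0.   -0.   -0.04]
d [-47.59 -45.54  -6.97] w [  0.    -0.   -23.84]
d [-47.59 -45.54   3.43] w [  0.    -0.   -23.84]
```

Request:
arm_command([
  {"grip":-0.3,"dx":0,"dy":0,"dz":-4},
  {"grip":-0.3,"dx":-3,"dy":-3,"dz":-7,"wz":-2},
  {"grip":-0.3,"dx":-5.5,"dy":-5.3,"dz":-7,"wz":-3},
  {"grip":-0.3,"dx":-8,"dy":-7.7,"dz":-7,"wz":-4},
  {"grip":-0.3,"dx":-10.7,"dy":-10.3,"dz":-7,"wz":-6},
  {"grip":-0.3,"dx":-13.4,"dy":-12.9,"dz":-7,"wz":-8},
  {"grip":-0.3,"dx":-16.1,"dy":-15.4,"dz":-7,"wz":-10},
  {"grip":-0.3,"dx":-18.8,"dy":-18,"dz":-7,"wz":-12},
  {"grip":-0.3,"dx":-21.5,"dy":-20.6,"dz":-7,"wz":-13},
  {"grip":-0.3,"dx":-24.2,"dy":-23.2,"dz":-7,"wz":-14},
  {"grip":-0.3,"dx":-26.9,"dy":-25.8,"dz":-7,"wz":-16},
  {"grip":-0.3,"dx":-29.6,"dy":-28.4,"dz":-7,"wz":-18},
  {"grip":-0.3,"dx":-32.3,"dy":-31,"dz":-7,"wz":-20},
  {"grip":-0.3,"dx":-35,"dy":-33.5,"dz":-7,"wz":-22},
  {"grip":-0.3,"dx":-37.7,"dy":-36.1,"dz":-7,"wz":-23.8},
  {"grip":-0.3,"dx":-40.4,"dy":-38.7,"dz":-7,"wz":-23.8},
  {"grip":-0.3,"dx":-43,"dy":-41.2,"dz":-7,"wz":-23.8},
  {"grip":-0.3,"dx":-45.3,"dy":-43.4,"dz":-7,"wz":-23.8},
  {"grip":-0.3,"dx":-47.6,"dy":-45.5,"dz":-7,"wz":-23.8},
  {"grip":-0.3,"dx":-47.6,"dy":-45.5,"dz":-7,"wz":-23.8},
])

```text
invalid input
```

Request:
arm_command([
  {"grip":-0.3,"dx":0,"dy":0,"dz":-4,"wx":0,"wy":0,"wz":0},
  {"grip":-0.3,"dx":-3,"dy":-3,"dz":-7,"wx":0,"wy":0,"wz":-2},
])

```text
time_s: 0.97
ee_pos: [0.1908, -0.5726, 0.2952]
orientation: [3.138, -0.001, -1.253]
ft_force: [-0.3, 0.9, 0.8]
grip_width: 0.0636
```

```bash
python3 - <<'E'
from h import *
rel([(.479,-.0123,.30,-49.5),(.479,-.0123,.196,-49.5)])
E
```

```text
t 0.97 pos [ 0.1908 -0.5726  0.2952] rpy [ 1.798e+02 -4.000e-02 -7.179e+01] w 0.0636 F [-0.3  0.9  0.8] M [0.01 0.01 0.04] q [ 1.15  0.36  0.02  1.53 -0.    1.25 -0.09]
d [-44.22 -44.89  -0.67] w [  0.21  -0.   -22.29]
d [-44.23 -44.92   9.73] w [  0.21  -0.   -22.29]
```

Request:
arm_command([
  {"grip":-0.3,"dx":-2.5,"dy":-2.5,"dz":0,"wx":0,"wy":0,"wz":-2},
  {"grip":-0.3,"dx":-5,"dy":-5.1,"dz":0,"wx":0,"wy":0,"wz":-4},
  {"grip":-0.3,"dx":-7.5,"dy":-7.6,"dz":0,"wx":0,"wy":0,"wz":-6},
  {"grip":-0.3,"dx":-10,"dy":-10.2,"dz":0,"wx":0,"wy":0,"wz":-8},
  {"grip":-0.3,"dx":-12.5,"dy":-12.7,"dz":0,"wx":0,"wy":0,"wz":-10},
  {"grip":-0.3,"dx":-15,"dy":-15.2,"dz":0,"wx":0,"wy":0,"wz":-12},
  {"grip":-0.3,"dx":-17.5,"dy":-17.8,"dz":0,"wx":0,"wy":0,"wz":-14},
  {"grip":-0.3,"dx":-20,"dy":-20.3,"dz":0,"wx":0,"wy":0,"wz":-16},
  {"grip":-0.3,"dx":-22.5,"dy":-22.8,"dz":0,"wx":0,"wy":0,"wz":-18},
  {"grip":-0.3,"dx":-25,"dy":-25.4,"dz":0,"wx":0,"wy":0,"wz":-20},
  {"grip":-0.3,"dx":-27.5,"dy":-27.9,"dz":0,"wx":0,"wy":0,"wz":-21},
  {"grip":-0.3,"dx":-30,"dy":-30.4,"dz":0,"wx":0,"wy":0,"wz":-22},
  {"grip":-0.3,"dx":-32.5,"dy":-33,"dz":0,"wx":0,"wy":0,"wz":-22},
  {"grip":-0.3,"dx":-35,"dy":-35.5,"dz":0,"wx":0,"wy":0,"wz":-22},
  {"grip":-0.3,"dx":-37.5,"dy":-38,"dz":0,"wx":0,"wy":0,"wz":-22},
  {"grip":-0.3,"dx":-40,"dy":-40.6,"dz":0,"wx":0,"wy":0,"wz":-22},
  {"grip":-0.3,"dx":-42,"dy":-42.6,"dz":0,"wx":0,"wy":0,"wz":-22},
  {"grip":-0.3,"dx":-43.5,"dy":-44.2,"dz":0,"wx":0,"wy":0,"wz":-22},
  {"grip":-0.3,"dx":-44.2,"dy":-44.9,"dz":0,"wx":0,"wy":0,"wz":-22},
  {"grip":-0.3,"dx":-44.2,"dy":-44.9,"dz":0,"wx":0,"wy":0,"wz":-22},
])

```text
time_s: 2.63
ee_pos: [0.4799, -0.0042, 0.2944]
orientation: [-3.141, 0.001, -0.858]
ft_force: [-0.3, 0.1, -0.1]
grip_width: 0.0298
```

```bash
python3 - <<'E'
from h import *
rel([(.479,-.0123,.30,-49.5),(.479,-.0123,.196,-49.5)])
im=save('top','top1');cv2.imwrite('pics/top1z.png',cv2.resize(im[165:290,215:345,::-1],None,fx=4,fy=4,interpolation=cv2.INTER_CUBIC))
im=save('scene','sc1');cv2.imwrite('pics/sc1z.png',cv2.resize(im[150:320,200:400,::-1],None,fx=3.5,fy=3.5,interpolation=cv2.INTER_CUBIC))
E
```

```text
t 2.63 pos [ 0.4799 -0.0042  0.2944] rpy [-1.7995e+02  3.0000e-02 -4.9130e+01] w 0.0298 F [-0.3  0.1 -0.1] M [ 0.02 -0.   -0.06] q [ 0.34  0.19 -0.52  1.78  0.1   1.19 -1.06]
d [ 0.55  0.6  -0.56] w [-0.05  0.03  0.37]
d [0.56 0.61 9.84] w [-0.05  0.03  0.37]
```

View pics/top1z.png

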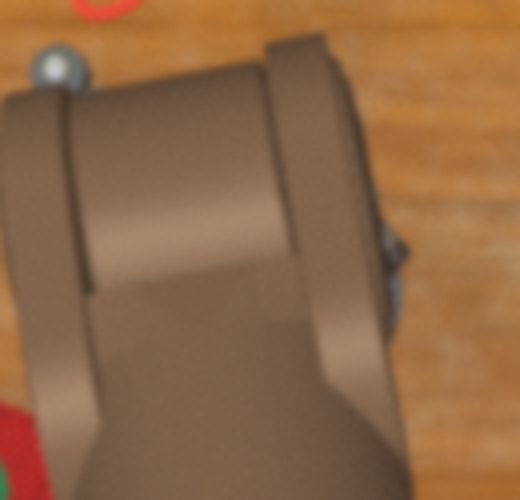

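View pics/sc1z.png

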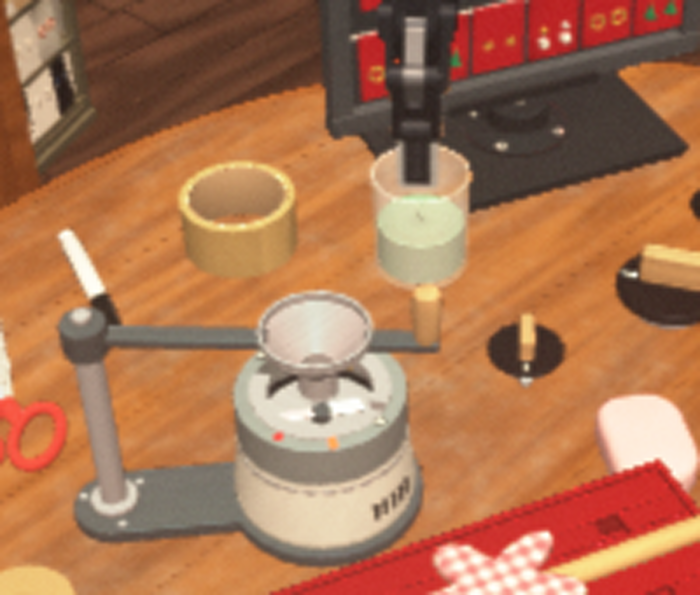

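Request:
arm_command([
  {"grip":-0.3,"dx":0.5,"dy":0.6,"dz":1,"wx":0,"wy":0,"wz":0},
  {"grip":-0.3,"dx":0.5,"dy":0.6,"dz":3,"wx":0,"wy":0,"wz":0},
  {"grip":-0.3,"dx":0.5,"dy":0.6,"dz":5,"wx":0,"wy":0,"wz":0},
  {"grip":-0.3,"dx":0.5,"dy":0.6,"dz":5,"wx":0,"wy":0,"wz":0},
  {"grip":-0.3,"dx":0.5,"dy":0.6,"dz":5,"wx":0,"wy":0,"wz":0},
])

```text
time_s: 3.15
ee_pos: [0.4769, -0.016, 0.2436]
orientation: [3.139, 0.001, -0.863]
ft_force: [-0.4, 0.8, 0.0]
grip_width: 0.0301
```

```bash
python3 - <<'E'
from h import *
rel([(.479,-.0123,.196,-49.5)])
E
```

```text
t 3.15 pos [ 0.4769 -0.016   0.2436] rpy [ 1.7987e+02  7.0000e-02 -4.9470e+01] w 0.0301 F [-0.4  0.8  0. ] M [-0.   -0.03 -0.05] q [ 0.35  0.23 -0.51  1.87  0.13  1.08 -1.07]
d [-0.13 -0.41  4.76] w [0.13 0.07 0.03]
```

Request:
arm_command([
  {"grip":-0.3,"dx":-0.1,"dy":-0.4,"dz":0,"wx":0,"wy":0,"wz":0},
  {"grip":-0.3,"dx":-0.1,"dy":-0.4,"dz":0,"wx":0,"wy":0,"wz":0},
  {"grip":-0.3,"dx":-0.1,"dy":-0.4,"dz":0,"wx":0,"wy":0,"wz":0},
])

```text
time_s: 3.4
ee_pos: [0.4811, -0.0106, 0.2453]
orientation: [-3.14, -0.001, -0.861]
ft_force: [-0.6, 0.1, 0.1]
grip_width: 0.03
```

```bash
python3 - <<'E'
from h import *
rel([(.479,-.0123,.196,-49.5)])
E
```

```text
t 3.4 pos [ 0.4811 -0.0106  0.2453] rpy [-1.7992e+02 -7.0000e-02 -4.9330e+01] w 0.03 F [-0.6  0.1  0.1] M [-0.03  0.03  0.04] q [ 0.34  0.23 -0.51  1.86  0.13  1.08 -1.08]
d [-0.02  0.28  4.93] w [-0.08 -0.07  0.17]
```

Request:
arm_command([
  {"grip":-0.3,"dx":0,"dy":0.1,"dz":1,"wx":0,"wy":0,"wz":0},
  {"grip":-0.3,"dx":0,"dy":0.1,"dz":1.5,"wx":0,"wy":0,"wz":0},
  {"grip":-0.3,"dx":0,"dy":0.1,"dz":1.5,"wx":0,"wy":0,"wz":0},
  {"grip":-0.3,"dx":0,"dy":0.1,"dz":1.5,"wx":0,"wy":0,"wz":0},
  {"grip":-0.3,"dx":0,"dy":0.1,"dz":1.5,"wx":0,"wy":0,"wz":0},
])

```text
time_s: 3.82
ee_pos: [0.4797, -0.0114, 0.2293]
orientation: [3.141, 0.0, -0.861]
ft_force: [0.3, -0.1, 0.7]
grip_width: 0.0303
```

```bash
python3 - <<'E'
from h import *
for i in range(4):
    rel([(.479,-.0123,.196,-49.5)])
    im=save('scene','sc2')
s=robot.sense()
cv2.imwrite('pics/sc2z.png',cv2.resize(im[150:320,200:400,::-1],None,fx=3.5,fy=3.5,interpolation=cv2.INTER_CUBIC))
E
```

```text
t 3.82 pos [ 0.4797 -0.0114  0.2293] rpy [ 1.7999e+02  1.0000e-02 -4.9340e+01] w 0.0303 F [ 0.3 -0.1  0.7] M [-0.02  0.   -0.02] q [ 0.34  0.25 -0.51  1.88  0.14  1.05 -1.09]
d [0.03 0.11 3.33] w [0.01 0.01 0.16]
t 3.87 pos [ 0.4798 -0.0114  0.2294] rpy [-180.     -0.    -49.34] w 0.0299 F [-0.4  0.7 -0.6] M [ 0.02 -0.03 -0.  ] q [ 0.34  0.25 -0.51  1.88  0.14  1.05 -1.09]
d [0.02 0.12 3.34] w [-0.   -0.    0.16]
t 3.92 pos [ 0.4798 -0.0114  0.2295] rpy [-1.7999e+02 -1.0000e-02 -4.9340e+01] w 0.03 F [-0.9  0.2 -0.2] M [ 0.01 -0.   -0.04] q [ 0.34  0.25 -0.51  1.88  0.14  1.05 -1.09]
d [0.02 0.12 3.35] w [-0.01 -0.01  0.16]
t 3.97 pos [ 0.4798 -0.0114  0.2295] rpy [-1.7999e+02 -1.0000e-02 -4.9340e+01] w 0.0297 F [-0.1 -0.5 -0.1] M [-0.02 -0.03 -0.02] q [ 0.34  0.25 -0.51  1.88  0.14  1.05 -1.09]
d [0.01 0.12 3.35] w [-0.01 -0.01  0.16]
```

View pics/sc2z.png

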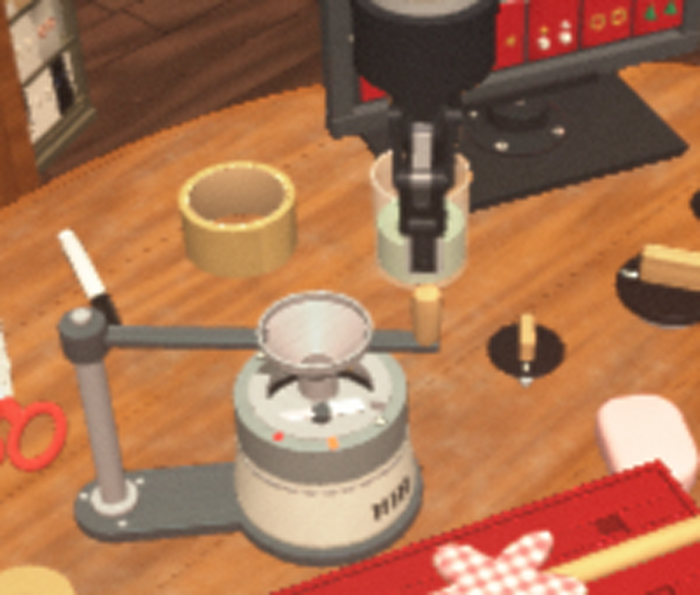

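Request:
arm_command([
  {"grip":-0.3,"dx":0,"dy":0.1,"dz":0.8,"wx":0,"wy":0,"wz":0},
  {"grip":-0.3,"dx":0,"dy":0.1,"dz":1.6,"wx":0,"wy":0,"wz":0},
  {"grip":-0.3,"dx":0,"dy":0.1,"dz":2.4,"wx":0,"wy":0,"wz":0},
  {"grip":-0.3,"dx":0,"dy":0.1,"dz":3.2,"wx":0,"wy":0,"wz":0},
  {"grip":-0.3,"dx":0,"dy":0.1,"dz":3.2,"wx":0,"wy":0,"wz":0},
  {"grip":-0.3,"dx":0,"dy":0.1,"dz":3.2,"wx":0,"wy":0,"wz":0},
])

```text
time_s: 4.52
ee_pos: [0.4785, -0.0121, 0.1966]
orientation: [3.14, 0.001, -0.861]
ft_force: [-0.2, 0.3, 0.2]
grip_width: 0.0304
```

```bash
python3 - <<'E'
from h import *
im=save('scene','sc3')
H=np.array([.637,.1229]); phi0=-139.5
tg=[]
for a in np.arange(0,86,5):
    ph=np.radians(phi0-a); tg.append((H[0]+.208*np.cos(ph),H[1]+.208*np.sin(ph),.197,-49.5-a))
rel(tg)
cv2.imwrite('pics/sc3z.png',cv2.resize(im[150:320,200:400,::-1],None,fx=3.5,fy=3.5,interpolation=cv2.INTER_CUBIC))
E
```

```text
t 4.57 pos [ 0.4788 -0.012   0.1971] rpy [ 1.7997e+02  3.0000e-02 -4.9330e+01] w 0.0298 F [0.9 0.9 0.2] M [-0.02 -0.02  0.01] q [ 0.33  0.28 -0.5   1.93  0.16  0.97 -1.11]
d [0.02 0.01 0.01] w [0.03 0.03 0.17]
d [-1.8  -0.08  0.01] w [0.03 0.03 5.17]
d [-3.6  -0.32  0.01] w [ 0.03  0.03 10.17]
d [-5.37 -0.72  0.01] w [ 0.03  0.03 15.17]
d [-7.09 -1.27  0.01] w [3.000e-02 2.000e-02 2.017e+01]
d [-8.77 -1.97  0.01] w [3.000e-02 2.000e-02 2.517e+01]
d [-1.038e+01 -2.810e+00  1.000e-02] w [3.000e-02 2.000e-02 3.017e+01]
d [-1.19e+01 -3.79e+00  1.00e-02] w [3.000e-02 2.000e-02 3.517e+01]
d [-1.334e+01 -4.900e+00  1.000e-02] w [3.000e-02 2.000e-02 4.017e+01]
d [-14.67  -6.13   0.02] w [4.000e-02 2.000e-02 4.517e+01]
d [-15.9   -7.47   0.02] w [4.000e-02 2.000e-02 5.017e+01]
d [-17.    -8.91   0.02] w [4.000e-02 1.000e-02 5.517e+01]
d [-1.797e+01 -1.044e+01  1.000e-02] w [4.000e-02 1.000e-02 6.017e+01]
d [-1.880e+01 -1.206e+01  1.000e-02] w [4.000e-02 1.000e-02 6.517e+01]
d [-1.949e+01 -1.373e+01  1.000e-02] w [4.000e-02 1.000e-02 7.017e+01]
d [-2.003e+01 -1.547e+01  1.000e-02] w [4.000e-02 1.000e-02 7.517e+01]
d [-2.042e+01 -1.724e+01  1.000e-02] w [4.000e-02 1.000e-02 8.017e+01]
d [-2.065e+01 -1.904e+01  1.000e-02] w [4.000e-02 0.000e+00 8.517e+01]
```

View pics/sc3z.png

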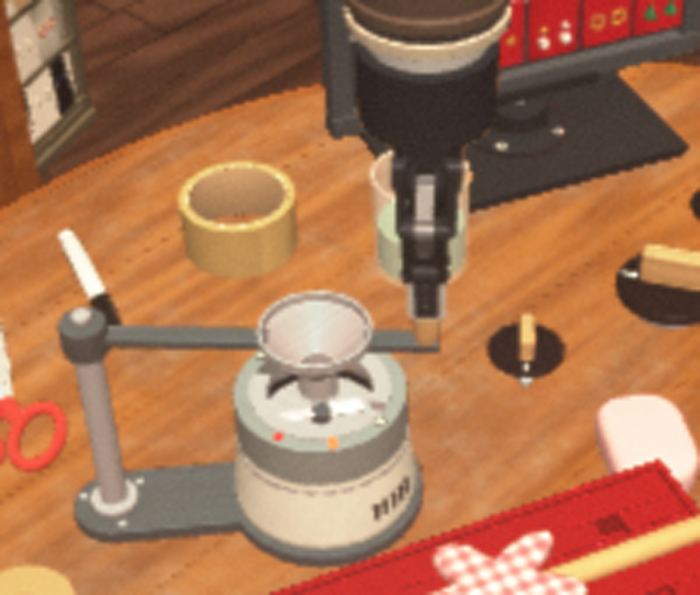

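Request:
arm_command([
  {"grip":-0.3,"dx":-0.9,"dy":0,"dz":0,"wx":0,"wy":0,"wz":2.5},
  {"grip":-0.3,"dx":-1.8,"dy":-0.1,"dz":0,"wx":0,"wy":0,"wz":5},
  {"grip":-0.3,"dx":-3.6,"dy":-0.3,"dz":0,"wx":0,"wy":0,"wz":10},
  {"grip":-0.3,"dx":-5.4,"dy":-0.7,"dz":0,"wx":0,"wy":0,"wz":15},
  {"grip":-0.3,"dx":-7.1,"dy":-1.3,"dz":0,"wx":0,"wy":0,"wz":20},
  {"grip":-0.3,"dx":-8.8,"dy":-2.0,"dz":0,"wx":0,"wy":0,"wz":25},
  {"grip":-0.3,"dx":-10.4,"dy":-2.8,"dz":0,"wx":0,"wy":0,"wz":30},
  {"grip":-0.3,"dx":-11.9,"dy":-3.8,"dz":0,"wx":0,"wy":0,"wz":35},
  {"grip":-0.3,"dx":-13.3,"dy":-4.9,"dz":0,"wx":0,"wy":0,"wz":40},
  {"grip":-0.3,"dx":-14.7,"dy":-6.1,"dz":0,"wx":0,"wy":0,"wz":45},
  {"grip":-0.3,"dx":-15.9,"dy":-7.5,"dz":0,"wx":0,"wy":0,"wz":50},
  {"grip":-0.3,"dx":-17.0,"dy":-8.9,"dz":0,"wx":0,"wy":0,"wz":55},
  {"grip":-0.3,"dx":-18.0,"dy":-10.4,"dz":0,"wx":0,"wy":0,"wz":60},
  {"grip":-0.3,"dx":-18.8,"dy":-12.1,"dz":0,"wx":0,"wy":0,"wz":65},
  {"grip":-0.3,"dx":-19.5,"dy":-13.7,"dz":0,"wx":0,"wy":0,"wz":70},
  {"grip":-0.3,"dx":-20.0,"dy":-15.5,"dz":0,"wx":0,"wy":0,"wz":75},
  {"grip":-0.3,"dx":-20.4,"dy":-17.2,"dz":0,"wx":0,"wy":0,"wz":80},
  {"grip":-0.3,"dx":-20.5,"dy":-17.9,"dz":0,"wx":0,"wy":0,"wz":82},
  {"grip":-0.3,"dx":-20.5,"dy":-17.9,"dz":0,"wx":0,"wy":0,"wz":82},
  {"grip":-0.3,"dx":-20.5,"dy":-17.9,"dz":0,"wx":0,"wy":0,"wz":82},
])

```text
time_s: 6.23
ee_pos: [0.482, 0.2631, 0.1983]
orientation: [-3.14, 0.003, -2.293]
ft_force: [-0.1, 1.3, 0.4]
grip_width: 0.0297
```

```bash
python3 - <<'E'
from h import *
H=np.array([.637,.1229]); tg=[]
for a in (80,82,84):
    ph=np.radians(-139.5-a); tg.append((H[0]+.208*np.cos(ph),H[1]+.208*np.sin(ph),.197,-49.5-a))
im=save('scene','sc4');rel(tg)
it=save('top','top4')
cv2.imwrite('pics/sc4z.png',cv2.resize(im[190:400,120:340,::-1],None,fx=2.8,fy=2.8,interpolation=cv2.INTER_CUBIC))
cv2.imwrite('pics/top4z.png',cv2.resize(it[150:300,115:345,::-1],None,fx=3,fy=3,interpolation=cv2.INTER_CUBIC))
E
```

```text
t 6.28 pos [0.4816 0.263  0.1981] rpy [-1.7992e+02  1.2000e-01 -1.3125e+02] w 0.03 F [ 0.   1.2 -0.1] M [ 0.02 -0.01 -0.04] q [-0.88  0.35  0.38  1.83 -0.15  0.99 -2.73]
d [ 0.92 -0.13  0.11] w [-0.08  0.12 -1.75]
d [ 0.2  -0.12  0.11] w [-0.08  0.12  0.25]
d [-0.53 -0.14  0.11] w [-0.08  0.12  2.25]
```

View pics/sc4z.png

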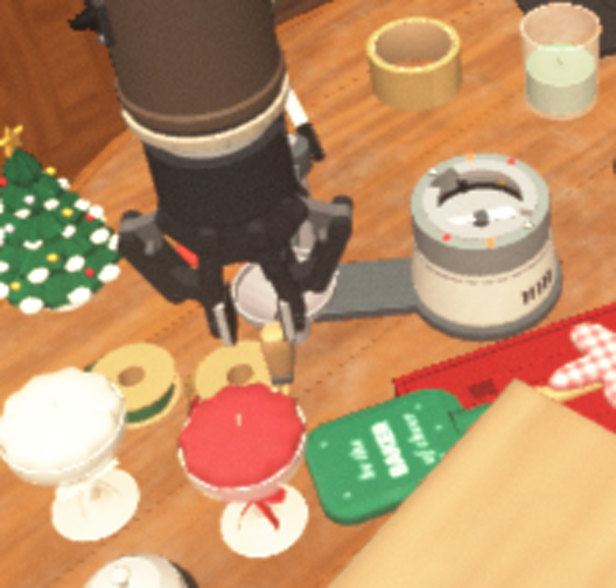

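View pics/top4z.png

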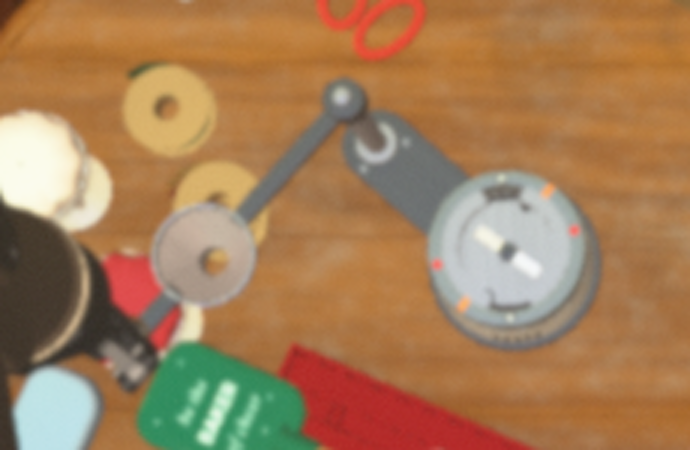

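```bash
python3 - <<'E'
from h import *
it=cv2.imread('pics/top4.png'); hs=cv2.cvtColor(it,cv2.COLOR_BGR2HSV)
z=lambda p:np.array(p)/3+np.array([115,150])-.33
H=back('top',[z((345,97))],.165)[0]; F=back('top',[z((205,253))],.17)[0]; print(H,F,np.linalg.norm((F-H)[:2]),np.degrees(np.arctan2(*(F-H)[[1,0]])))
# marks: centroid in top4 by saliency
def cen(img,p,kind,w=5):
    u,v=np.round(p).astype(int); s=img[v-w:v+w+1,u-w:u+w+1].astype(float)
    b,g,r=s[...,0],s[...,1],s[...,2]
    m={'w':np.minimum(np.minimum(r,g),b),'a':r-b,'r':r-(g+b)/2}[kind]
    m=m-np.percentile(m,80); m=np.clip(m,0,None); yy,xx=np.mgrid[-w:w+1,-w:w+1]
    m=m*(xx**2+yy**2<=w*w)
    return np.array([u+(m*xx).sum()/m.sum(),v+(m*yy).sum()/m.sum()])
from scipy.optimize import least_squares
ang={'w':0,'a':-40,'r':-80}
pts=[('w',(502,178)),('a',(547,191)),('r',(574,230)),('w',(510,318)),('a',(464,304)),('r',(437,265))]
for cam,zf,L in(('top',z,pts),('scene',lambda p:np.array(p)/2.8+np.array([120,190])-.32,[('r',(446,237)),('a',(490,243)),('r',(511,161)),('a',(471,157)),('w',(527,227))])):
    img=cv2.imread('pics/%s4.png'%('top' if cam=='top' else 'sc'))
    uv=[cen(img,zf(p),k,3 if cam=='scene' else 4) for k,p in L]
    print(np.round(uv,1).tolist(), [np.round(zf(p),1).tolist() for k,p in L])
    P=back(cam,uv,.1)[:,:2]
    A=[];
    def f(x):
        out=[]
        for (k,_),p in zip(L,P):
            # choose side nearest
            a0=x[2]+np.radians(ang[k]); c=[x[:2]+x[3]*np.array([np.cos(a0+s),np.sin(a0+s)]) for s in(0,np.pi)]
            out.append(min((p-q for q in c),key=np.linalg.norm))
        return np.ravel(out)
    r=least_squares(f,[.545,.0165,.07,.051],loss='soft_l1',f_scale=.002); print(cam,r.x[:2],np.degrees(r.x[2]),r.x[3],(f(r.x)*1e3).reshape(-1,2).round(1).tolist())
E
```

```text
[0.63797993 0.12129383 0.165     ] [0.52943843 0.21099282 0.17      ] 0.14080896928466544 140.42957875551835
[[281.6, 209.0], [297.6, 212.6], [306.1, 226.3], [284.6, 255.7], [268.9, 251.3], [260.0, 237.7]] [[282.0, 209.0], [297.0, 213.3], [306.0, 226.3], [284.7, 255.7], [269.3, 251.0], [260.3, 238.0]]
top [0.54484309 0.01505742] 4.615993027826186 0.0506206472110534 [[-0.8, 0.1], [0.9, -0.7], [-0.1, 0.5], [-0.0, -0.0], [-0.1, 0.1], [0.1, 0.0]]
[[279.1, 274.3], [294.7, 276.1], [302.3, 246.7], [287.3, 244.4], [308.0, 269.7]] [[279.0, 274.3], [294.7, 276.5], [302.2, 247.2], [287.9, 245.8], [307.9, 270.8]]
scene [0.54576957 0.01778349] 4.300923572980294 0.05100750394811671 [[-0.7, -0.5], [-0.7, 0.3], [-0.8, 0.8], [1.4, -1.0], [1.0, 0.4]]
```

```bash
python3 - <<'E'
from h import *
rel([(.4816,.263,.29,-131.25),(.489,-.30,.29,-63.4)])
E
```

```text
t 6.33 pos [0.481  0.262  0.1977] rpy [-1.7994e+02  4.0000e-02 -1.3118e+02] w 0.0301 F [ 0.4 -0.  -1.3] M [-0.01 -0.02  0.07] q [-0.88  0.35  0.37  1.83 -0.15  0.99 -2.73]
d [-0.12  0.02 -9.23] w [-0.06  0.04  0.07]
d [ 41.77 -37.61  -9.22] w [ -0.08   0.   -67.78]
```

Request:
arm_command([
  {"grip":-0.3,"dx":0,"dy":0,"dz":-3,"wx":0,"wy":0,"wz":0},
  {"grip":-0.3,"dx":0,"dy":0,"dz":-6,"wx":0,"wy":0,"wz":0},
  {"grip":-0.3,"dx":0,"dy":0,"dz":-9,"wx":0,"wy":0,"wz":0},
  {"grip":-0.3,"dx":1.2,"dy":-1.1,"dz":-9,"wx":0,"wy":0,"wz":-2},
  {"grip":-0.3,"dx":3.8,"dy":-3.5,"dz":-9,"wx":0,"wy":0,"wz":-6},
  {"grip":-0.3,"dx":6.6,"dy":-5.9,"dz":-9,"wx":0,"wy":0,"wz":-11},
  {"grip":-0.3,"dx":9.4,"dy":-8.4,"dz":-9,"wx":0,"wy":0,"wz":-16},
  {"grip":-0.3,"dx":12.2,"dy":-11,"dz":-9,"wx":0,"wy":0,"wz":-21},
  {"grip":-0.3,"dx":15,"dy":-13.5,"dz":-9,"wx":0,"wy":0,"wz":-26},
  {"grip":-0.3,"dx":17.8,"dy":-16,"dz":-9,"wx":0,"wy":0,"wz":-31},
  {"grip":-0.3,"dx":20.6,"dy":-18.5,"dz":-9,"wx":0,"wy":0,"wz":-36},
  {"grip":-0.3,"dx":23.4,"dy":-21,"dz":-9,"wx":0,"wy":0,"wz":-41},
  {"grip":-0.3,"dx":26.2,"dy":-23.6,"dz":-9,"wx":0,"wy":0,"wz":-46},
  {"grip":-0.3,"dx":29,"dy":-26.1,"dz":-9,"wx":0,"wy":0,"wz":-51},
  {"grip":0.0,"dx":31.8,"dy":-28.6,"dz":-9,"wx":0,"wy":0,"wz":-55},
  {"grip":0.0,"dx":34.6,"dy":-31.2,"dz":-9,"wx":0,"wy":0,"wz":-59},
  {"grip":0.0,"dx":37.4,"dy":-33.7,"dz":-9,"wx":0,"wy":0,"wz":-63},
  {"grip":0.0,"dx":39.8,"dy":-35.8,"dz":-9,"wx":0,"wy":0,"wz":-66},
  {"grip":0.0,"dx":41.2,"dy":-37.1,"dz":-9,"wx":0,"wy":0,"wz":-67.8},
  {"grip":0.0,"dx":41.8,"dy":-37.6,"dz":-9,"wx":0,"wy":0,"wz":-67.8},
])

```text
time_s: 8.0
ee_pos: [0.4855, -0.3065, 0.2874]
orientation: [3.141, -0.001, -1.112]
ft_force: [-1.4, -0.2, -0.4]
grip_width: 0.0429
```

```bash
python3 - <<'E'
from h import *
it=save('top','top5');cv2.imwrite('pics/top5z.png',cv2.resize(it[150:300,115:345,::-1],None,fx=3,fy=3,interpolation=cv2.INTER_CUBIC))
rel([(.489,-.30,.13,-63.4)])
E
```

```text
t 8.05 pos [ 0.4856 -0.3061  0.2874] rpy [ 1.7995e+02 -4.0000e-02 -6.3840e+01] w 0.0425 F [-0.7 -0.3  0.8] M [-0.06  0.05  0.  ] q [ 0.01  0.34  0.63  1.65 -0.21  1.22 -0.43]
d [-0.41 -0.59 15.73] w [ 0.05 -0.04 -0.44]
```

View pics/top5z.png

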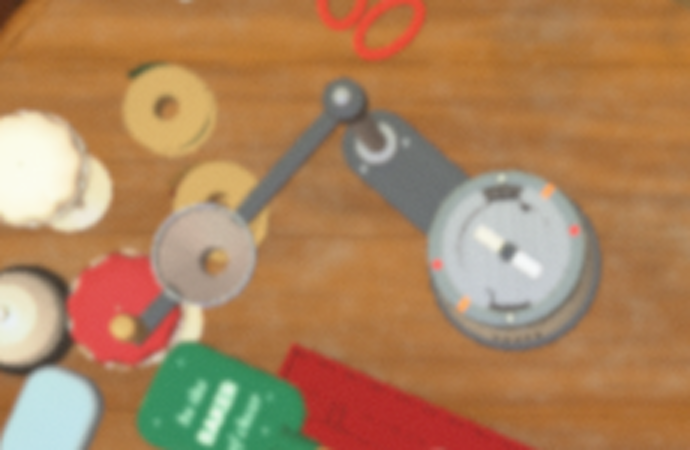

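Request:
arm_command([
  {"grip":0.0,"dx":-0.4,"dy":-0.6,"dz":2,"wx":0,"wy":0,"wz":-0.4},
  {"grip":0.0,"dx":-0.4,"dy":-0.6,"dz":5,"wx":0,"wy":0,"wz":-0.4},
  {"grip":0.0,"dx":-0.4,"dy":-0.6,"dz":8,"wx":0,"wy":0,"wz":-0.4},
  {"grip":0.0,"dx":-0.4,"dy":-0.6,"dz":11,"wx":0,"wy":0,"wz":-0.4},
  {"grip":0.0,"dx":-0.4,"dy":-0.6,"dz":14,"wx":0,"wy":0,"wz":-0.4},
  {"grip":0.0,"dx":-0.4,"dy":-0.6,"dz":16.5,"wx":0,"wy":0,"wz":-0.4},
  {"grip":0.0,"dx":-0.4,"dy":-0.6,"dz":18,"wx":0,"wy":0,"wz":-0.4},
  {"grip":0.0,"dx":-0.4,"dy":-0.6,"dz":18,"wx":0,"wy":0,"wz":-0.4},
  {"grip":0.0,"dx":-0.4,"dy":-0.6,"dz":18,"wx":0,"wy":0,"wz":-0.4},
])

```text
time_s: 8.8
ee_pos: [0.4907, -0.2945, 0.1072]
orientation: [3.141, 0.002, -1.102]
ft_force: [-0.6, -0.1, 0.2]
grip_width: 0.043
```

```bash
python3 - <<'E'
from h import *
im=save('scene','sc6');it=save('top','top6')
rel([(.4887,-.30,.052,-63.4)])
a=cv2.resize(im[170:290,330:460,::-1],None,fx=3,fy=3,interpolation=cv2.INTER_CUBIC);b=cv2.resize(it[190:310,370:500,::-1],None,fx=3,fy=3,interpolation=cv2.INTER_CUBIC)
cv2.imwrite('pics/c6.png',np.hstack([a,b]))
E
```

```text
t 8.9 pos [ 0.4917 -0.2957  0.1087] rpy [-1.7992e+02 -5.0000e-02 -6.3130e+01] w 0.0423 F [-0.1  0.4  0.5] M [ 0.01 -0.05  0.01] q [ 0.07  0.52  0.53  1.87 -0.35  0.84 -0.32]
d [0.24 0.47 5.67] w [-0.08 -0.05  0.27]
```

View pics/c6.png

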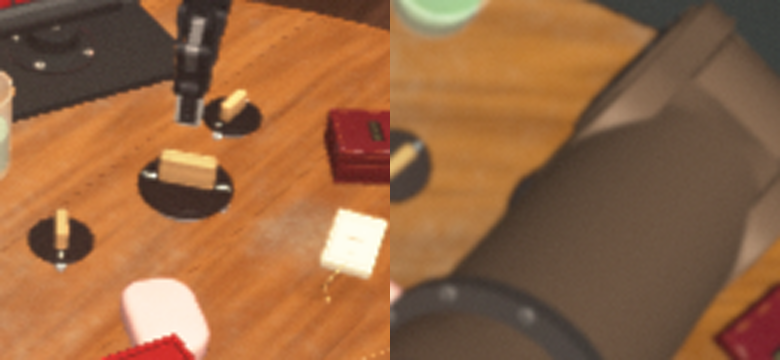

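Request:
arm_command([
  {"grip":0.0,"dx":0.1,"dy":0.3,"dz":1,"wx":0,"wy":0,"wz":0.2},
  {"grip":0.0,"dx":0.2,"dy":0.4,"dz":2.5,"wx":0,"wy":0,"wz":0.2},
  {"grip":0.0,"dx":0.2,"dy":0.4,"dz":4,"wx":0,"wy":0,"wz":0.2},
  {"grip":0.0,"dx":0.2,"dy":0.4,"dz":5.2,"wx":0,"wy":0,"wz":0.2},
  {"grip":0.0,"dx":0.2,"dy":0.4,"dz":5.6,"wx":0,"wy":0,"wz":0.2},
  {"grip":0.0,"dx":0.2,"dy":0.4,"dz":5.6,"wx":0,"wy":0,"wz":0.2},
  {"grip":0.0,"dx":0.2,"dy":0.4,"dz":5.6,"wx":0,"wy":0,"wz":0.2},
  {"grip":0.0,"dx":0.2,"dy":0.4,"dz":5.6,"wx":0,"wy":0,"wz":0.2},
])

```text
time_s: 9.57
ee_pos: [0.4887, -0.2998, 0.0521]
orientation: [-3.141, -0.001, -1.106]
ft_force: [0.0, 0.7, 0.5]
grip_width: 0.0427
```

```bash
python3 - <<'E'
from h import *
im=save('scene','sc7')
rel([(.4887,-.30,.052,-63.4)])
a=cv2.resize(im[180:270,340:440,::-1],None,fx=6,fy=6,interpolation=cv2.INTER_CUBIC)
cv2.imwrite('pics/c7.png',a)
E
```

```text
t 9.62 pos [ 0.4888 -0.2998  0.0522] rpy [-1.7995e+02 -6.0000e-02 -6.3340e+01] w 0.0429 F [0.5 0.8 0.4] M [-0.    0.   -0.02] q [ 0.12  0.6   0.48  1.91 -0.4   0.73 -0.27]
d [0.01 0.02 0.02] w [-0.05 -0.06  0.06]
```

View pics/c7.png

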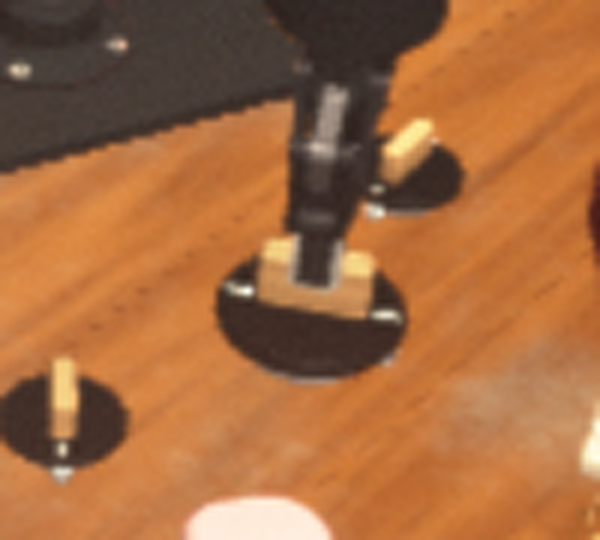

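Request:
arm_command([
  {"grip":-1,"dx":0,"dy":0,"dz":0,"wx":0,"wy":0,"wz":0},
  {"grip":-1,"dx":0,"dy":0,"dz":0,"wx":0,"wy":0,"wz":0},
  {"grip":-1,"dx":0,"dy":0,"dz":0,"wx":0,"wy":0,"wz":0},
  {"grip":-1,"dx":0,"dy":0,"dz":0,"wx":0,"wy":0,"wz":0},
  {"grip":-1,"dx":0,"dy":0,"dz":0,"wx":0,"wy":0,"wz":0},
  {"grip":-1,"dx":0,"dy":0,"dz":0,"wx":0,"wy":0,"wz":0},
  {"grip":-1,"dx":0,"dy":0,"dz":0,"wx":0,"wy":0,"wz":0},
  {"grip":-1,"dx":0,"dy":0,"dz":0,"wx":0,"wy":0,"wz":0},
])

```text
time_s: 10.28
ee_pos: [0.4882, -0.2995, 0.0513]
orientation: [3.142, -0.0, -1.106]
ft_force: [0.4, -0.9, -0.0]
grip_width: 0.0002
```

```bash
python3 - <<'E'
from h import *
rel([(.489,-.30,.22,-63.4),(.545,.0165,.22,-85.5)])
E
```

```text
t 10.28 pos [ 0.4882 -0.2995  0.0513] rpy [180.    -0.   -63.34] w 0.0002 F [ 0.4 -0.9 -0. ] M [0.   0.02 0.01] q [ 0.12  0.6   0.48  1.91 -0.4   0.73 -0.27]
d [  0.08  -0.05 -16.87] w [ 0.   -0.    0.06]
d [-25.69 -19.25 -16.87] w [ 0.   -0.   22.16]
```

```bash
python3 - <<'E'
from h import *
im=save('scene','sc8');it=save('top','top8')
a=cv2.resize(im[180:270,340:440,::-1],None,fx=6,fy=6,interpolation=cv2.INTER_CUBIC)
cv2.imwrite('pics/c8.png',a)
cv2.imwrite('pics/t8.png',cv2.resize(it[150:330,330:570,::-1],None,fx=3,fy=3,interpolation=cv2.INTER_CUBIC))
E
```

```text
(no output)
```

View pics/c8.png

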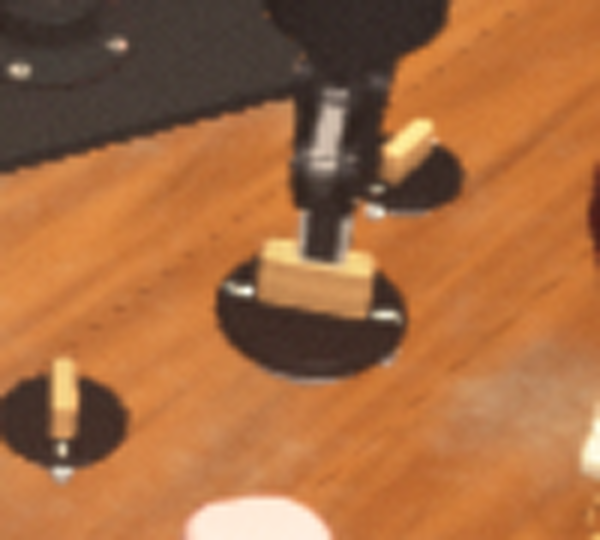

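View pics/t8.png

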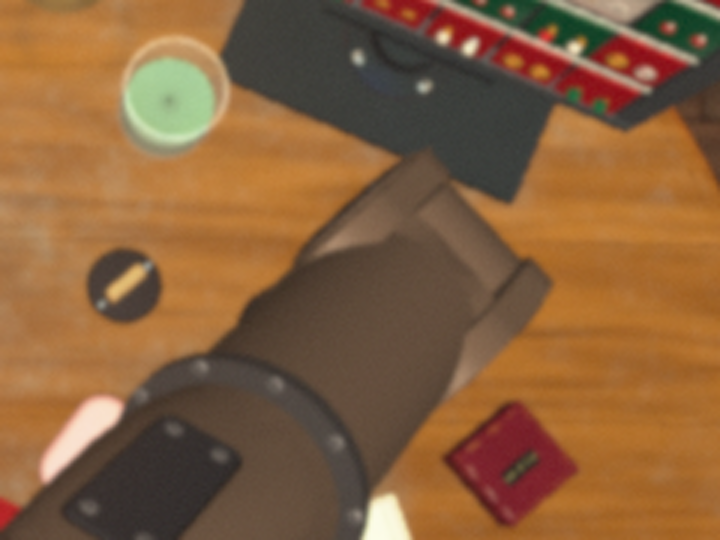

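```bash
python3 - <<'E'
from h import *
o=np.array([340,180]); q=lambda P:((proj('scene',P)-o)*6).round(0).tolist()
p=np.array([.4882,-.2995,0])
for z in(.02,.026,.04,.052,.07): print(z,q(p+[0,0,z]))
x=np.array([.449,-.894,0])
print('near inner tip open',[q(np.array([.4888,-.2998,z])-x*s) for s in(.0215,.036) for z in(.03,.045)])
# bar corner predictions, lid at .4887,-.300 yaw 26.6
c=np.array([.4887,-.300,0]); u=np.array([np.cos(np.radians(26.6)),np.sin(np.radians(26.6)),0]); v=np.array([-u[1],u[0],0])
for a in(-.025,.025):
  for b in(-.008,.008):
    for z in(.024,.052): print(a,b,z,q(c+a*u+b*v+[0,0,z]))
E
```

```text
0.02 [[314.0, 305.0]]
0.026 [[315.0, 295.0]]
0.04 [[318.0, 271.0]]
0.052 [[321.0, 249.0]]
0.07 [[325.0, 217.0]]
near inner tip open [[[307.0, 318.0]], [[311.0, 291.0]], [[302.0, 339.0]], [[305.0, 312.0]]]
-0.025 -0.008 0.024 [[374.0, 296.0]]
-0.025 -0.008 0.052 [[381.0, 247.0]]
-0.025 0.008 0.024 [[368.0, 319.0]]
-0.025 0.008 0.052 [[375.0, 270.0]]
0.025 -0.008 0.024 [[262.0, 277.0]]
0.025 -0.008 0.052 [[267.0, 228.0]]
0.025 0.008 0.024 [[255.0, 299.0]]
0.025 0.008 0.052 [[261.0, 250.0]]
```

Request:
arm_command([
  {"grip":0,"dx":0,"dy":0,"dz":-0.5,"wx":0,"wy":0,"wz":0},
  {"grip":0,"dx":0,"dy":0,"dz":-0.5,"wx":0,"wy":0,"wz":0},
  {"grip":0,"dx":0,"dy":0,"dz":-0.5,"wx":0,"wy":0,"wz":0},
  {"grip":0,"dx":0,"dy":0,"dz":-0.5,"wx":0,"wy":0,"wz":0},
  {"grip":0,"dx":0,"dy":0,"dz":0.0,"wx":0,"wy":0,"wz":0},
  {"grip":0,"dx":0,"dy":0,"dz":0.4,"wx":0,"wy":0,"wz":0},
  {"grip":0,"dx":0,"dy":0,"dz":0.8,"wx":0,"wy":0,"wz":0},
  {"grip":0,"dx":0,"dy":0,"dz":1.0,"wx":0,"wy":0,"wz":0},
  {"grip":0,"dx":0,"dy":0,"dz":1.0,"wx":0,"wy":0,"wz":0},
  {"grip":0,"dx":0,"dy":0,"dz":1.0,"wx":0,"wy":0,"wz":0},
])

```text
time_s: 11.22
ee_pos: [0.4881, -0.2995, 0.0411]
orientation: [3.141, 0.0, -1.106]
ft_force: [0.1, -0.0, 0.3]
grip_width: 0.0428
```

```bash
python3 - <<'E'
from h import *
im=save('scene','sc9');rel([(.4882,-.2995,.036,-63.4)])
a=cv2.resize(im[180:270,340:440,::-1],None,fx=6,fy=6,interpolation=cv2.INTER_CUBIC)
cv2.imwrite('pics/c9.png',a)
E
```

```text
t 11.27 pos [ 0.4882 -0.2995  0.0413] rpy [179.99   0.   -63.35] w 0.0428 F [ 0.3 -0.5  0.3] M [-0.04  0.05  0.  ] q [ 0.13  0.61  0.47  1.92 -0.41  0.71 -0.26]
d [-0.   -0.    0.53] w [0.01 0.   0.05]
```

View pics/c9.png

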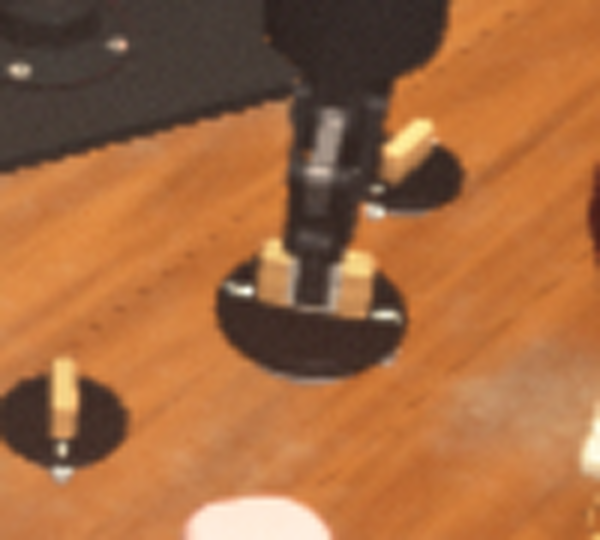

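Request:
arm_command([
  {"grip":0,"dx":0,"dy":0,"dz":0.4,"wx":0,"wy":0,"wz":0},
  {"grip":0,"dx":0,"dy":0,"dz":0.8,"wx":0,"wy":0,"wz":0},
  {"grip":0,"dx":0,"dy":0,"dz":0.9,"wx":0,"wy":0,"wz":0},
  {"grip":0,"dx":0,"dy":0,"dz":0.9,"wx":0,"wy":0,"wz":0},
])

```text
time_s: 11.6
ee_pos: [0.488, -0.2993, 0.0319]
orientation: [3.141, 0.001, -1.106]
ft_force: [-0.9, 0.3, -0.2]
grip_width: 0.0428
```

```bash
python3 - <<'E'
from h import *
im=save('scene','sc10');rel([(.4882,-.2995,.032,-63.4)])
a=cv2.resize(im[180:270,340:440,::-1],None,fx=6,fy=6,interpolation=cv2.INTER_CUBIC)
cv2.imwrite('pics/c10.png',a)
E
```

```text
t 11.65 pos [ 0.4881 -0.2994  0.0321] rpy [ 1.7998e+02  2.0000e-02 -6.3350e+01] w 0.0428 F [-0.3  0.4  0.5] M [ 0.02 -0.04  0.03] q [ 0.14  0.62  0.46  1.92 -0.42  0.69 -0.25]
d [ 0.02 -0.01  0.01] w [0.02 0.02 0.05]
```

View pics/c10.png

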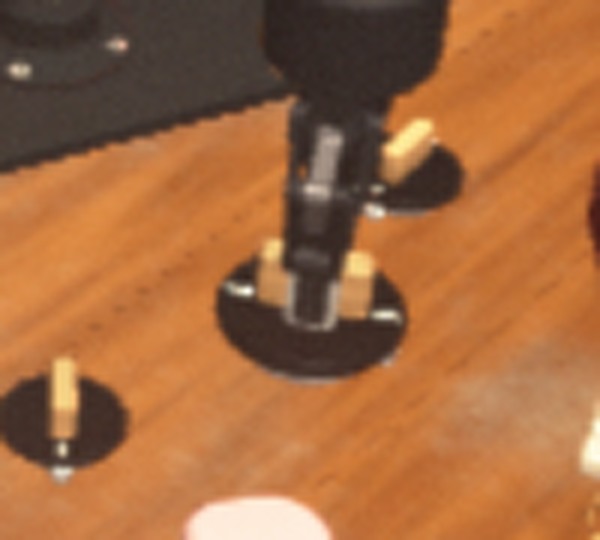

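Request:
arm_command([
  {"grip":-0.5,"dx":0,"dy":0,"dz":-0.1,"wx":0,"wy":0,"wz":0},
  {"grip":-1,"dx":0,"dy":0,"dz":-0.1,"wx":0,"wy":0,"wz":0},
  {"grip":-1,"dx":0,"dy":0,"dz":-0.1,"wx":0,"wy":0,"wz":0},
  {"grip":-1,"dx":0,"dy":0,"dz":-0.1,"wx":0,"wy":0,"wz":0},
  {"grip":-1,"dx":0,"dy":0,"dz":-0.1,"wx":0,"wy":0,"wz":0},
  {"grip":-1,"dx":0,"dy":0,"dz":-0.1,"wx":0,"wy":0,"wz":0},
  {"grip":-1,"dx":0,"dy":0,"dz":-0.1,"wx":0,"wy":0,"wz":0},
  {"grip":-1,"dx":0,"dy":0,"dz":-0.1,"wx":0,"wy":0,"wz":0},
])

```text
time_s: 12.32
ee_pos: [0.4885, -0.2998, 0.0337]
orientation: [-3.141, -0.001, -1.106]
ft_force: [0.2, -0.5, 5.0]
grip_width: 0.0145
```

```bash
python3 - <<'E'
from h import *
im=save('scene','sc11')
a=cv2.resize(im[180:270,340:440,::-1],None,fx=6,fy=6,interpolation=cv2.INTER_CUBIC)
cv2.imwrite('pics/c11.png',a)
rel([(.489,-.30,.20,-63.4),(.545,.0165,.20,-85.5)])
E
```

```text
t 12.37 pos [ 0.4886 -0.2998  0.0337] rpy [-1.7997e+02 -5.0000e-02 -6.3350e+01] w 0.0144 F [ 0.6 -1.   6.4] M [-0.1   0.02 -0.02] q [ 0.13  0.62  0.47  1.92 -0.42  0.69 -0.25]
d [  0.05  -0.04 -16.63] w [-0.03 -0.05  0.05]
d [-25.72 -19.24 -16.64] w [-0.03 -0.04 22.15]
```

View pics/c11.png

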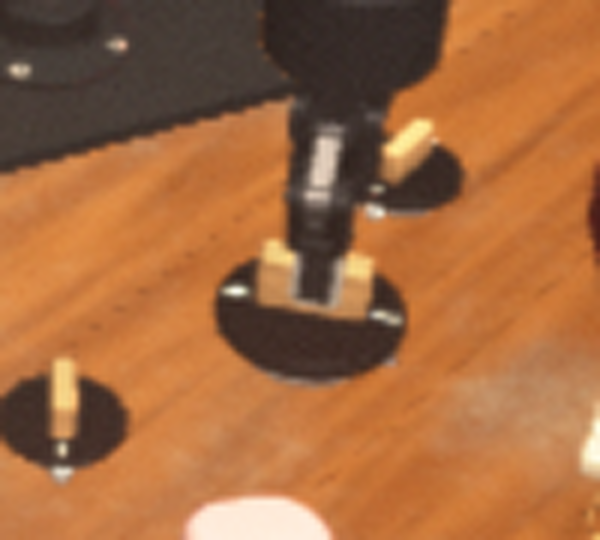

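Request:
arm_command([
  {"grip":-1,"dx":0,"dy":0,"dz":-0.5,"wx":0,"wy":0,"wz":0},
  {"grip":-1,"dx":0,"dy":0,"dz":-1.5,"wx":0,"wy":0,"wz":0},
  {"grip":-1,"dx":0,"dy":0,"dz":-3,"wx":0,"wy":0,"wz":0},
  {"grip":-1,"dx":0,"dy":0,"dz":-5,"wx":0,"wy":0,"wz":0},
  {"grip":-1,"dx":0,"dy":0,"dz":-8,"wx":0,"wy":0,"wz":0},
  {"grip":-1,"dx":0,"dy":0,"dz":-11,"wx":0,"wy":0,"wz":0},
  {"grip":-1,"dx":0,"dy":0,"dz":-14,"wx":0,"wy":0,"wz":0},
  {"grip":-1,"dx":0,"dy":0,"dz":-16,"wx":0,"wy":0,"wz":0},
  {"grip":-1,"dx":0,"dy":0,"dz":-16.5,"wx":0,"wy":0,"wz":0},
])

```text
time_s: 13.12
ee_pos: [0.4893, -0.3004, 0.2024]
orientation: [-3.138, -0.004, -1.106]
ft_force: [-0.2, -0.4, -1.6]
grip_width: 0.0144
```

```bash
python3 - <<'E'
from h import *
im=save('scene','sc12')
a=cv2.resize(im[100:270,320:460,::-1],None,fx=3.5,fy=3.5,interpolation=cv2.INTER_CUBIC)
cv2.imwrite('pics/c12.png',a)
rel([(.545,.0165,.20,-85.5)])
E
```

```text
t 13.17 pos [ 0.4891 -0.3     0.2014] rpy [-1.7984e+02 -1.7000e-01 -6.3340e+01] w 0.0144 F [-0.  -0.3 -1.1] M [-0.06 -0.06 -0.01] q [ 0.03  0.41  0.6   1.78 -0.27  1.03 -0.38]
d [-25.78 -19.2    0.11] w [-0.2  -0.14 22.16]
```

View pics/c12.png

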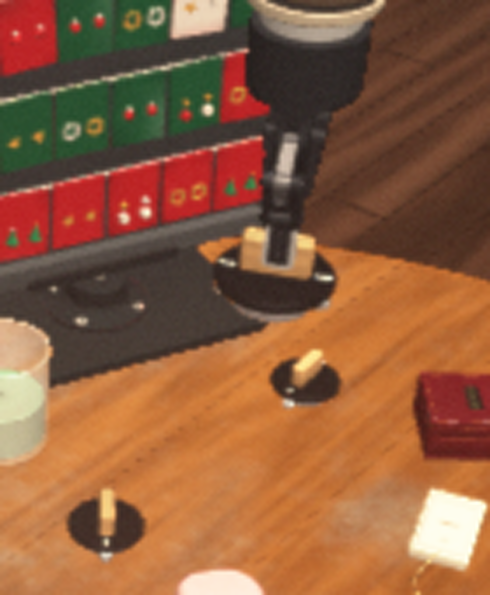

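Request:
arm_command([
  {"grip":-1,"dx":-1,"dy":-0.8,"dz":0,"wx":0,"wy":0,"wz":1},
  {"grip":-1,"dx":-2.8,"dy":-2.1,"dz":0,"wx":0,"wy":0,"wz":2.5},
  {"grip":-1,"dx":-4.8,"dy":-3.6,"dz":0,"wx":0,"wy":0,"wz":4},
  {"grip":-1,"dx":-7.2,"dy":-5.4,"dz":0,"wx":0,"wy":0,"wz":6},
  {"grip":-1,"dx":-9.6,"dy":-7.2,"dz":0,"wx":0,"wy":0,"wz":8},
  {"grip":-1,"dx":-12,"dy":-9,"dz":0,"wx":0,"wy":0,"wz":10},
  {"grip":-1,"dx":-14.4,"dy":-10.8,"dz":0,"wx":0,"wy":0,"wz":12},
  {"grip":-1,"dx":-16.8,"dy":-12.6,"dz":0,"wx":0,"wy":0,"wz":14},
  {"grip":-1,"dx":-19.2,"dy":-14.4,"dz":0,"wx":0,"wy":0,"wz":16},
  {"grip":-1,"dx":-21.4,"dy":-16,"dz":0,"wx":0,"wy":0,"wz":18},
  {"grip":-1,"dx":-23.4,"dy":-17.4,"dz":0,"wx":0,"wy":0,"wz":20},
  {"grip":-1,"dx":-24.8,"dy":-18.5,"dz":0,"wx":0,"wy":0,"wz":21.5},
  {"grip":-1,"dx":-25.8,"dy":-19.2,"dz":0,"wx":0,"wy":0,"wz":22.2},
  {"grip":-1,"dx":-25.8,"dy":-19.2,"dz":0,"wx":0,"wy":0,"wz":22.2},
  {"grip":-1,"dx":-25.8,"dy":-19.2,"dz":0,"wx":0,"wy":0,"wz":22.2},
])

```text
time_s: 14.42
ee_pos: [0.5432, 0.0176, 0.1972]
orientation: [3.139, -0.001, -1.491]
ft_force: [-0.3, 0.1, -1.5]
grip_width: 0.0141
```

```bash
python3 - <<'E'
from h import *
im=save('scene','sc13')
it=save('top','top13')
a=cv2.resize(im[170:320,220:360,::-1],None,fx=5,fy=5,interpolation=cv2.INTER_CUBIC)
cv2.imwrite('pics/c13.png',a[:600])
rel([(.545,.0165,.16,-85.5)])
E
```

```text
t 14.52 pos [0.5434 0.0159 0.1978] rpy [ 1.7993e+02 -4.0000e-02 -8.5600e+01] w 0.0146 F [-0.9 -0.1 -1.5] M [-0.03 -0.02  0.  ] q [-0.6   0.37  0.64  1.85 -0.26  1.   -1.35]
d [-0.05 -0.17  3.78] w [ 0.07 -0.04 -0.1 ]
```

View pics/c13.png

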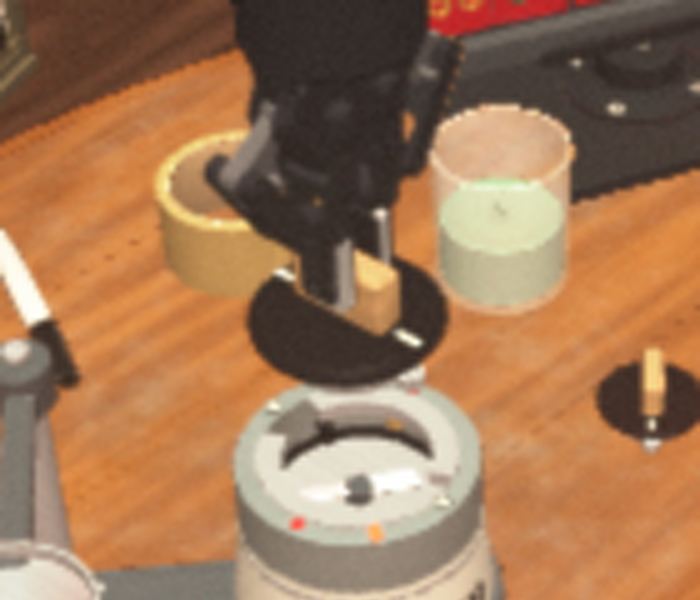

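View pics/top13.png

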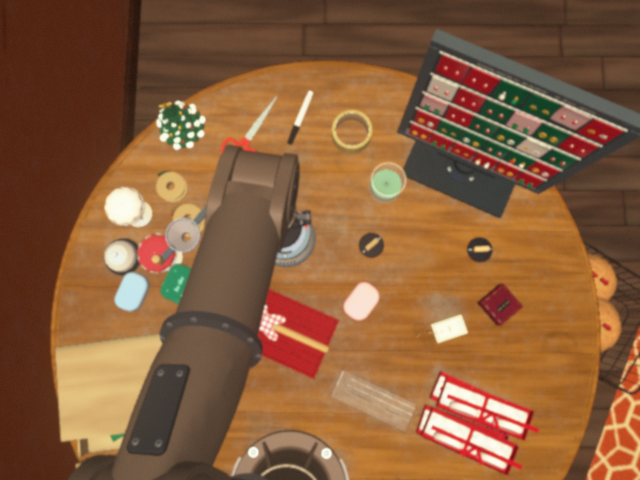

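```bash
python3 - <<'E'
from h import *
z=lambda p:np.array(p)/5+np.array([220,170])-.4
for zz in(.186,.188,.190):
    P=back('scene',[z((283,273)),z((407,338))],zz); d=P[0]-P[1]; print(zz,P.mean(0),np.degrees(np.arctan2(d[1],d[0])),np.linalg.norm(d))
im=cv2.imread('pics/sc13.png')
g=cv2.cvtColor(im,cv2.COLOR_BGR2GRAY)
s=robot.sense(); c=np.array([s['ee_pos'][0],s['ee_pos'][1],s['ee_pos'][2]-.0097])
yaw=np.radians(4.4); 
cand=cv2.resize(im[170:320,220:360],None,fx=5,fy=5,interpolation=cv2.INTER_CUBIC)
def draw(C,rad,col,z0):
    a=np.linspace(0,2*np.pi,180); P=np.c_[C[0]+rad*np.cos(a),C[1]+rad*np.sin(a),np.full(180,z0)]
    q=((proj('scene',P)-[219.6,169.6])*5).astype(int); cv2.polylines(cand,[q],True,col,1)
draw(c,.043,(0,255,0),c[2]); draw(c,.043,(255,255,0),c[2]-.008)
m=[.5458,.0178]
draw(m,.056,(0,0,255),.1);draw(m,.044,(255,0,255),.1)
cv2.imwrite('pics/c13d.png',cand[:600])
E
```

```text
0.186 [0.54648686 0.01913901 0.186     ] 4.6497854741134335 0.0693284237443825
0.188 [0.54472015 0.02073433 0.188     ] 4.649785474113466 0.06910887557975405
0.19 [0.54295343 0.02232966 0.19      ] 4.649785474113446 0.06888932741512571
```

View pics/c13d.png

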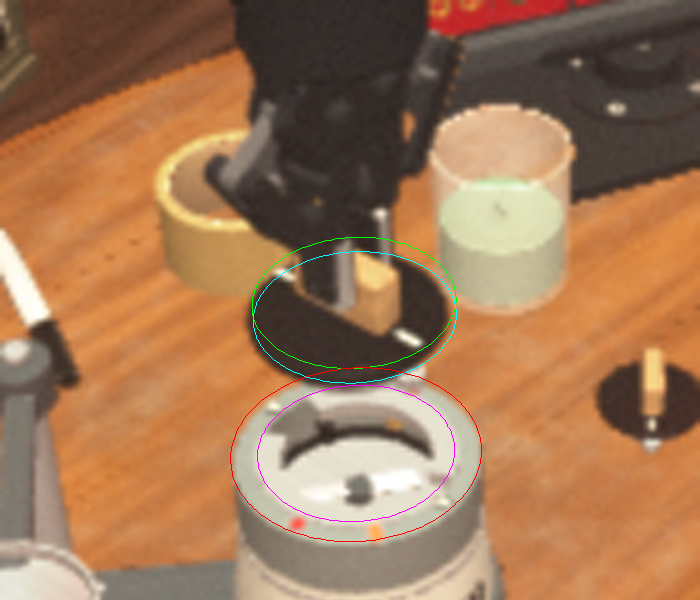

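```bash
python3 - <<'E'
from h import *
rel([(.545,.0154,.142,-85.4)])
E
```

```text
t 14.52 pos [0.5434 0.0159 0.1978] rpy [ 1.7993e+02 -4.0000e-02 -8.5600e+01] w 0.0146 F [-0.9 -0.1 -1.5] M [-0.03 -0.02  0.  ] q [-0.6   0.37  0.64  1.85 -0.26  1.   -1.35]
d [ 0.06 -0.16  5.58] w [ 0.07 -0.04 -0.2 ]
```

Request:
arm_command([
  {"grip":-1,"dx":0.05,"dy":-0.1,"dz":0.5,"wx":0,"wy":0,"wz":-0.2},
  {"grip":-1,"dx":0.05,"dy":-0.1,"dz":1.5,"wx":0,"wy":0,"wz":-0.2},
  {"grip":-1,"dx":0.05,"dy":-0.1,"dz":2.5,"wx":0,"wy":0,"wz":-0.2},
  {"grip":-1,"dx":0.05,"dy":-0.1,"dz":3.5,"wx":0,"wy":0,"wz":-0.2},
  {"grip":-1,"dx":0.05,"dy":-0.1,"dz":4.5,"wx":0,"wy":0,"wz":-0.2},
  {"grip":-1,"dx":0.05,"dy":-0.1,"dz":5.2,"wx":0,"wy":0,"wz":-0.2},
  {"grip":-1,"dx":0.05,"dy":-0.1,"dz":5.4,"wx":0,"wy":0,"wz":-0.2},
  {"grip":-1,"dx":0.05,"dy":-0.1,"dz":5.4,"wx":0,"wy":0,"wz":-0.2},
  {"grip":-1,"dx":0.05,"dy":-0.1,"dz":5.4,"wx":0,"wy":0,"wz":-0.2},
])

```text
time_s: 15.27
ee_pos: [0.5453, 0.0167, 0.1444]
orientation: [-3.142, -0.0, -1.49]
ft_force: [-0.1, 0.2, -1.4]
grip_width: 0.0146
```

```bash
python3 - <<'E'
from h import *
im=save('scene','sc14')[:,:,::-1]
rel([(.545,.0154,.142,-85.4)])
s=robot.sense(); c=s['ee_pos']-[0,0,.0097]
cand=cv2.resize(im[190:310,230:350],None,fx=5,fy=5,interpolation=cv2.INTER_CUBIC)
cv2.imwrite('pics/c14.png',cand)
def draw(C,rad,col,z0):
    a=np.linspace(0,2*np.pi,180); P=np.c_[C[0]+rad*np.cos(a),C[1]+rad*np.sin(a),np.full(180,z0)]
    q=((proj('scene',P)-[229.6,189.6])*5).astype(int); cv2.polylines(cand,[q],True,col,1)
b=np.array([.0005,.0022,0])
draw(c+b,.043,(0,255,0),c[2]); draw(c+b,.043,(255,255,0),c[2]-.008)
m=[.5458,.0178]
draw(m,.056,(0,0,255),.1)
cv2.imwrite('pics/c14d.png',cand)
E
```

```text
t 15.32 pos [0.5454 0.0168 0.1447] rpy [-179.97   -0.    -85.34] w 0.0143 F [-0.   0.7 -1.3] M [-0.04  0.02 -0.03] q [-0.57  0.44  0.6   1.91 -0.32  0.89 -1.3 ]
d [0.14 0.05 0.27] w [-0.03 -0.    0.06]
```

View pics/c14.png

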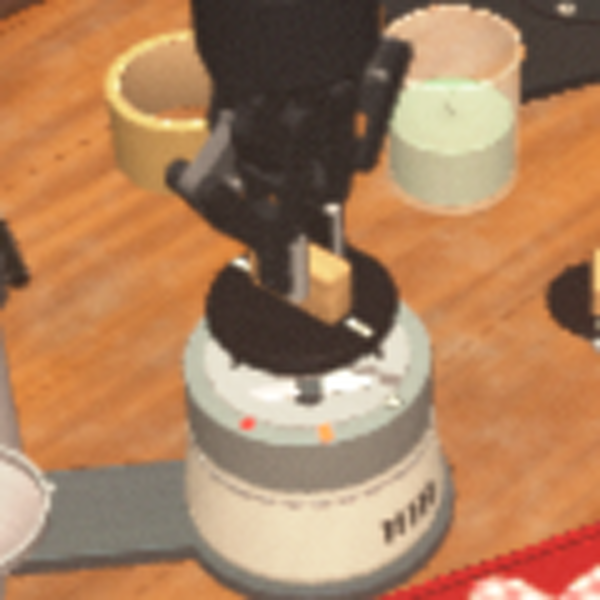

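View pics/c14d.png

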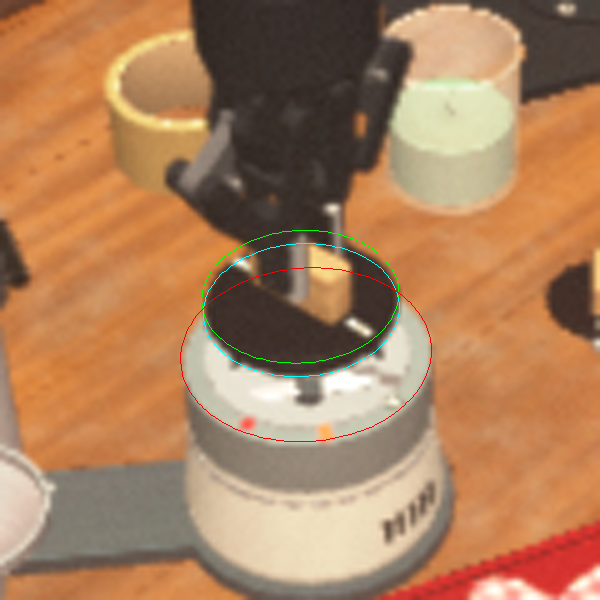

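Request:
arm_command([
  {"grip":-1,"dx":0.1,"dy":0,"dz":0.0,"wx":0,"wy":0,"wz":0},
  {"grip":-1,"dx":0.1,"dy":0,"dz":0.4,"wx":0,"wy":0,"wz":0},
  {"grip":-1,"dx":0.1,"dy":0,"dz":0.8,"wx":0,"wy":0,"wz":0},
  {"grip":-1,"dx":0.1,"dy":0,"dz":1.1,"wx":0,"wy":0,"wz":0},
  {"grip":-1,"dx":0.1,"dy":0,"dz":1.3,"wx":0,"wy":0,"wz":0},
  {"grip":-1,"dx":0.1,"dy":0,"dz":1.5,"wx":0,"wy":0,"wz":0},
  {"grip":-1,"dx":0.1,"dy":0,"dz":1.5,"wx":0,"wy":0,"wz":0},
  {"grip":-1,"dx":0.1,"dy":0,"dz":1.5,"wx":0,"wy":0,"wz":0},
])

```text
time_s: 15.98
ee_pos: [0.5451, 0.0158, 0.1292]
orientation: [3.141, -0.0, -1.49]
ft_force: [-1.1, -0.8, -1.1]
grip_width: 0.0149
```

```bash
python3 - <<'E'
from h import *
rel([(.545,.0158,.118,-85.4)])
E
```

```text
t 15.98 pos [0.5451 0.0158 0.1292] rpy [ 1.7998e+02 -1.0000e-02 -8.5340e+01] w 0.0149 F [-1.1 -0.8 -1.1] M [-0.02  0.02  0.02] q [-0.56  0.46  0.59  1.92 -0.33  0.86 -1.28]
d [-0.    0.01  1.12] w [ 0.02 -0.01  0.06]
```

Request:
arm_command([
  {"grip":-1,"dx":0,"dy":0,"dz":0.3,"wx":0,"wy":0,"wz":0},
  {"grip":-1,"dx":0,"dy":0,"dz":0.6,"wx":0,"wy":0,"wz":0},
  {"grip":-1,"dx":0,"dy":0,"dz":0.9,"wx":0,"wy":0,"wz":0},
  {"grip":-1,"dx":0,"dy":0,"dz":0.9,"wx":0,"wy":0,"wz":0},
  {"grip":-1,"dx":0,"dy":0,"dz":0.9,"wx":0,"wy":0,"wz":0},
])

```text
time_s: 16.4
ee_pos: [0.545, 0.0158, 0.1201]
orientation: [3.141, -0.0, -1.49]
ft_force: [0.3, 0.0, -0.6]
grip_width: 0.0146
```

```bash
python3 - <<'E'
from h import *
im=save('scene','sc15')[:,:,::-1]
rel([(.545,.0158,.118,-85.4)])
cv2.imwrite('pics/c15.png',cv2.resize(im[190:310,230:350],None,fx=5,fy=5,interpolation=cv2.INTER_CUBIC))
E
```

```text
t 16.45 pos [0.5451 0.0158 0.1203] rpy [ 1.7999e+02 -1.0000e-02 -8.5350e+01] w 0.0147 F [-0.6 -0.7 -1.5] M [-0.01  0.03 -0.01] q [-0.55  0.47  0.58  1.93 -0.34  0.84 -1.27]
d [-0.    0.01  0.23] w [ 0.01 -0.01  0.05]
```

View pics/c15.png

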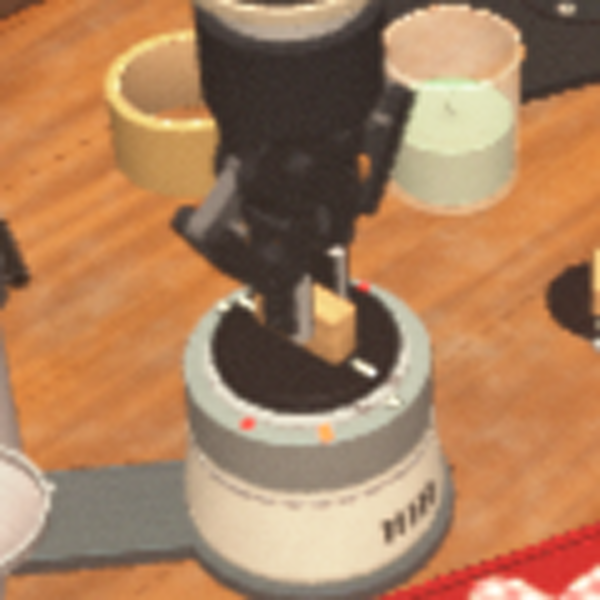

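Request:
arm_command([
  {"grip":-1,"dx":0,"dy":0,"dz":0.15,"wx":0,"wy":0,"wz":0},
  {"grip":-1,"dx":0,"dy":0,"dz":0.25,"wx":0,"wy":0,"wz":0},
  {"grip":-1,"dx":0,"dy":0,"dz":0.3,"wx":0,"wy":0,"wz":0},
  {"grip":-1,"dx":0,"dy":0,"dz":0.3,"wx":0,"wy":0,"wz":0},
  {"grip":-1,"dx":0,"dy":0,"dz":0.3,"wx":0,"wy":0,"wz":0},
])

```text
time_s: 16.87
ee_pos: [0.5453, 0.0158, 0.1176]
orientation: [-3.141, 0.0, -1.49]
ft_force: [-1.7, 0.0, 5.2]
grip_width: 0.0143
```

```bash
python3 - <<'E'
from h import *
rel([(.545,.0158,.118,-85.4)])
E
```

```text
t 16.87 pos [0.5453 0.0158 0.1176] rpy [-1.7998e+02  1.0000e-02 -8.5350e+01] w 0.0143 F [-1.7  0.   5.2] M [ 0.15  0.46 -0.04] q [-0.55  0.47  0.58  1.93 -0.35  0.83 -1.27]
d [-0.    0.03 -0.04] w [-0.02  0.01  0.05]
```

Request:
arm_command([
  {"grip":-1,"dx":0,"dy":0,"dz":0,"wx":0,"wy":0,"wz":3},
  {"grip":-1,"dx":0,"dy":0,"dz":0,"wx":0,"wy":0,"wz":6},
  {"grip":-1,"dx":0,"dy":0,"dz":0,"wx":0,"wy":0,"wz":9},
  {"grip":-1,"dx":0,"dy":0,"dz":0,"wx":0,"wy":0,"wz":12},
  {"grip":-1,"dx":0,"dy":0,"dz":0,"wx":0,"wy":0,"wz":15},
  {"grip":-1,"dx":0,"dy":0,"dz":0,"wx":0,"wy":0,"wz":18},
  {"grip":-1,"dx":0,"dy":0,"dz":0,"wx":0,"wy":0,"wz":20},
  {"grip":-1,"dx":0,"dy":0,"dz":0,"wx":0,"wy":0,"wz":20},
  {"grip":-1,"dx":0,"dy":0,"dz":0,"wx":0,"wy":0,"wz":20},
])

```text
time_s: 17.62
ee_pos: [0.5455, 0.0166, 0.1176]
orientation: [-3.141, 0.001, -1.837]
ft_force: [-1.3, 2.8, 5.4]
grip_width: 0.0147
```

```bash
python3 - <<'E'
from h import *
im=save('scene','sc16')[:,:,::-1]
rel([(.545,.0158,.118,-125.4)])
cv2.imwrite('pics/c16.png',cv2.resize(im[190:310,230:350],None,fx=5,fy=5,interpolation=cv2.INTER_CUBIC))
E
```

```text
t 17.67 pos [0.5455 0.0166 0.1176] rpy [-1.7998e+02  5.0000e-02 -1.0526e+02] w 0.0148 F [-1.7  3.6  4.7] M [ 0.88  0.23 -0.04] q [-0.61  0.5   0.68  1.94 -0.41  0.85 -1.55]
d [ 0.09  0.03 -0.04] w [-1.000e-02  6.000e-02  2.014e+01]
```

View pics/c16.png

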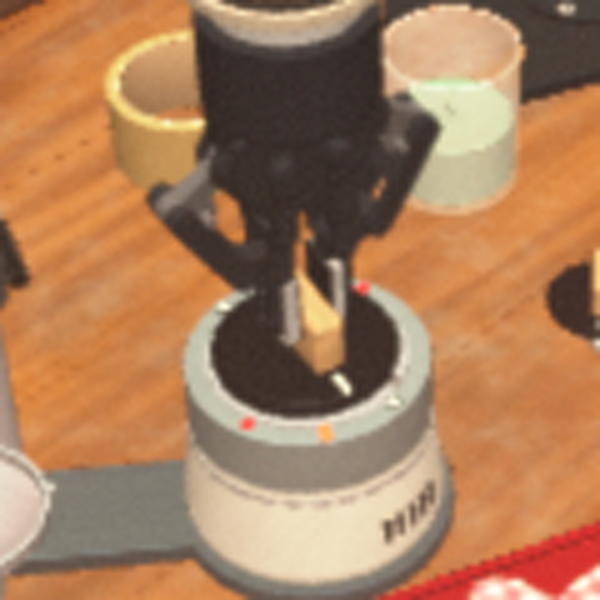

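Request:
arm_command([
  {"grip":-1,"dx":0.05,"dy":0,"dz":0,"wx":0,"wy":0,"wz":3},
  {"grip":-1,"dx":0.05,"dy":0,"dz":0,"wx":0,"wy":0,"wz":6},
  {"grip":-1,"dx":0.05,"dy":0,"dz":0,"wx":0,"wy":0,"wz":9},
  {"grip":-1,"dx":0.05,"dy":0,"dz":0,"wx":0,"wy":0,"wz":12},
  {"grip":-1,"dx":0.05,"dy":0,"dz":0,"wx":0,"wy":0,"wz":15},
  {"grip":-1,"dx":0.05,"dy":0,"dz":0,"wx":0,"wy":0,"wz":18},
  {"grip":-1,"dx":0.05,"dy":0,"dz":0,"wx":0,"wy":0,"wz":20},
  {"grip":-1,"dx":0.05,"dy":0,"dz":0,"wx":0,"wy":0,"wz":20},
  {"grip":-1,"dx":0.05,"dy":0,"dz":0,"wx":0,"wy":0,"wz":20},
])

```text
time_s: 18.42
ee_pos: [0.5456, 0.0166, 0.1176]
orientation: [3.142, 0.002, -2.186]
ft_force: [0.3, 5.1, 4.6]
grip_width: 0.0146
```

```bash
python3 - <<'E'
from h import *
im=save('scene','sc17')[:,:,::-1]
save('top','top17')
rel([(.545,.0158,.118,-125.4)])
cv2.imwrite('pics/c17.png',cv2.resize(im[210:310,250:340],None,fx=6,fy=6,interpolation=cv2.INTER_CUBIC))
E
```

```text
t 18.52 pos [0.5457 0.0166 0.1176] rpy [ 1.8000e+02  1.0000e-01 -1.2522e+02] w 0.0148 F [-0.1  4.9  5. ] M [ 1.23 -0.06  0.01] q [-0.67  0.52  0.78  1.94 -0.48  0.87 -1.83]
d [ 0.11  0.01 -0.04] w [0.   0.1  0.18]
```

View pics/c17.png

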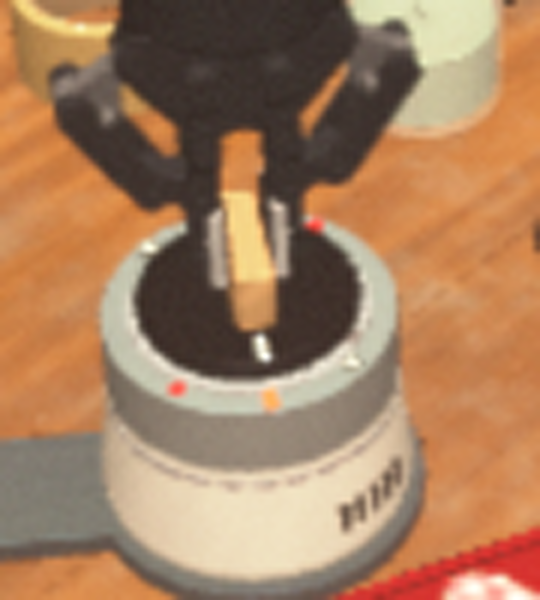

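View pics/top17.png

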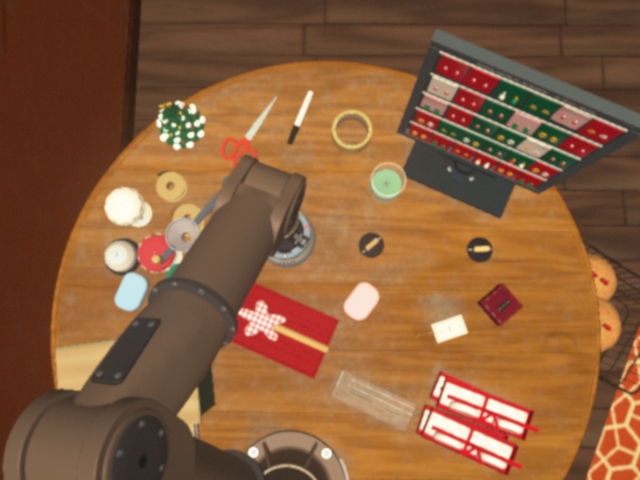

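```bash
python3 - <<'E'
from h import *
z=lambda p:np.array(p)/6+np.array([250,210])-.42
a=back('scene',[z((271,400)),z((178,389)),z((354,361)),z((148,246)),z((315,225))],.1)
p=back('scene',[z((262,347)),z((257,337)),z((267,359))],.108)
for c in([.5458,.0178],[.5458,.0170],[.5450,.0178]):
    an=lambda q:np.degrees(np.arctan2(q[:,1]-c[1],q[:,0]-c[0])).round(1)
    print('amber,red,white,white2,red2',an(a),'ptr',an(p),np.linalg.norm(p[:,:2]-c,axis=1).round(4))
d=p[2]-p[1];print('ptr dir',np.degrees(np.arctan2(d[1],d[0])))
E
```

```text
amber,red,white,white2,red2 [ 144.6  105.9 -175.2    4.8  -76.7] ptr [145.1 143.2 146.1] [0.0329 0.0274 0.0393]
amber,red,white,white2,red2 [ 143.9  105.7 -176.1    5.7  -76.4] ptr [144.  141.9 145.2] [0.0333 0.0279 0.0398]
amber,red,white,white2,red2 [ 144.1  105.  -175.2    4.8  -75.7] ptr [144.3 142.2 145.5] [0.0322 0.0268 0.0387]
ptr dir 152.69249305190561
```

Request:
arm_command([
  {"grip":-1,"dx":0,"dy":0,"dz":0,"wx":0,"wy":0,"wz":0.3},
  {"grip":-1,"dx":0,"dy":0,"dz":0,"wx":0,"wy":0,"wz":0.3},
  {"grip":-1,"dx":0,"dy":0,"dz":0,"wx":0,"wy":0,"wz":0.3},
  {"grip":-1,"dx":0,"dy":0,"dz":0,"wx":0,"wy":0,"wz":0.3},
  {"grip":-1,"dx":0,"dy":0,"dz":0,"wx":0,"wy":0,"wz":0.3},
  {"grip":-1,"dx":0,"dy":0,"dz":0,"wx":0,"wy":0,"wz":0.3},
])

```text
time_s: 19.02
ee_pos: [0.5457, 0.0166, 0.1176]
orientation: [3.142, 0.002, -2.19]
ft_force: [-0.7, 5.0, 4.6]
grip_width: 0.0146
```

```bash
python3 - <<'E'
from h import *
im=save('scene','sc18')[:,:,::-1]
rel([])
cv2.imwrite('pics/c18.png',cv2.resize(im[190:330,170:350],None,fx=4,fy=4,interpolation=cv2.INTER_CUBIC))
E
```

```text
t 19.07 pos [0.5456 0.0166 0.1176] rpy [ 1.800e+02  1.000e-01 -1.255e+02] w 0.0145 F [0.1 5.5 4.4] M [ 1.3  -0.04  0.12] q [-0.67  0.52  0.78  1.94 -0.48  0.87 -1.83]
```

View pics/c18.png

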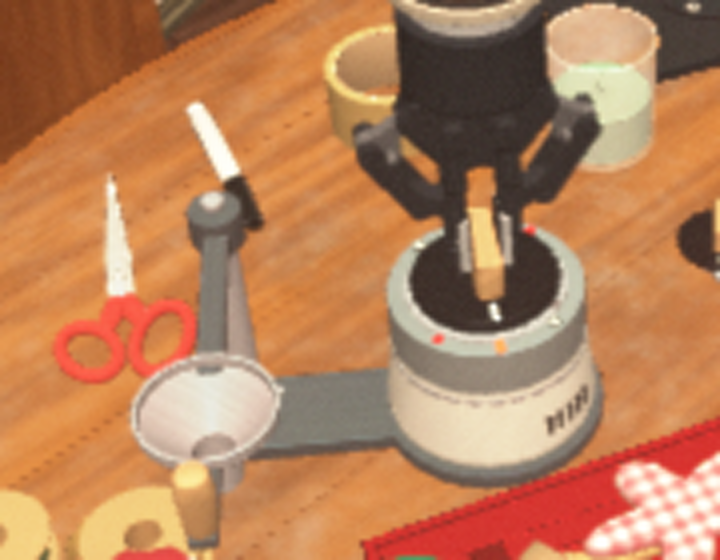

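The lid is seated and still gripped. Its pointer is on the amber bar (pointer at 495,312, amber at 500,347), and the funnel is clear of the bowl at (205,405). I'm handing it in.

```bash
python3 -c "
from plant import robot
print(robot.sign_off()); s=robot.sense(); print(s['time_s'],s['grip_width'])"
```

```text
the job is handed in; nothing more can be done
None
the job is handed in; nothing more can be done
```

I handed the job in at about 19 s of the 59 s allowed, with the gripper still holding the lid at the amber marks.

**What I did**
- **Funnel:** I swung it aside by its knob.
- **Lid:** I dropped the largest black lid in, in line with the white dots. I then twisted it 40° clockwise to amber.

**Last checks**
- **Funnel:** it measured about 1.55 rad (89°) just after the swing and was still clear of the bowl in the last picture.
- **Lid seating:** it met the rim with about 6 N, at the height expected for a fully seated lid.
- **Lid angle:** the pointer read 145° against 144.6° for the amber bar. The turn then held within 0.1° of its target over half a second, and it did not reach the red lock.
- **Bystanders:** the glass candle, soap and red candle looked in their places in the last full top picture, taken just after the twist.

**What failed or disagreed**
- **First grasp missed:** the fingers shut just above the bar without moving the lid. They sat about 20 mm higher than the tool dimensions given suggest, so I went in lower and gripped it.
- **Cameras disagreed:** the two cameras differed by about 2.5 mm sideways. I corrected for this when lining up the lid.
- **Remaining side force:** about 5 N sideways stayed on the lid at the end, well under the limits.
- **Not confirmed:** the ring's own angle could not be read, so the pulse position rests on the pointer and the tool angle. `sign_off()` gave no verdict.

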